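# Set the product case in order

## Robot

A 6-joint arm with a two-finger parallel gripper is mounted at the origin on the work surface. World frame = base frame: x ahead of the robot, y to its left, z up, the work surface at z = 0. Lengths are in m, angles in rad, forces in N, time in s.
With the tool pointing down it reaches from about 0.35 to 0.775 m from the base axis. Payload 7.3 kg.
Tool frame: the origin (TCP) lies at the very end of the fingers, on their centre line; the grasp point (between the pads) lies 19 mm behind it; z points along the fingers, x is the direction in which the jaws open and shut, and the axes are right-handed (so a half turn about z gives the same grasp; the last joint's range is limited). The gripper opens to 92 mm and grips with 3 to 60 N. Pads are 19 mm wide; open, the fingers measure 130 mm over their backs; the gripper's body (75 mm by 190 mm) begins 47 mm behind the grasp point.
Start: joints at [-1.277, 0.342, 1.524, -0, 1.275, -0.146], TCP at [0.224, -0.475, 0.227] pointing down, gripper open.
Joint ranges: [-2.53, 2.53], [-0.77, 2.02], [0.04, 2.7], [-1, 4.14], [0.28, 2.66], [-3.11, 3.11]. Speed limits (rad/s): [2.57, 2.57, 3.14, 3.14, 3.14, 3.14].

## Interface

Orientations are given as [roll, pitch, yaw] about the fixed x, y, z axes, in that order (R = Rz(yaw) Ry(pitch) Rx(roll)).
In Python, from cell import robot, read_camera, nets gives the robot as it stands. The module is installed in compiled form; this text tells all that it offers.
- The arm moves only by the tool carry_out, never from a script. Its arguments are lists of equal length, an entry for each row: "translation": the shift along the tool's x, y, z in m, a list of three; "turn": the turn, a rotation vector about the tool's x, y, z in rad, a list of three; "gripper": the gripper's target within -1 to 1 (shut at 1, half-way at 0, fully open at -1). A call has 1 to 10 rows; each row shifts and turns the commanded pose from where the row before left it, along the tool's axes as they then stand; what a row does not reach is not made up. A row lasts 1/10 s, in which the tool goes at most 50 mm and 8.59 degrees, less where a joint would pass 70% of its speed; a pose out of reach is approached as far as the arm can. A call with a gripper value outside its range is refused whole. The fingers move at their own pace and stop on an object; "squeeze" is the grip in N (left out, the last holds). Time passes only in rows, so rows that do not move let the fingers close. It gives the time, the measured TCP pose, the force and the opening at its end, in the units of the state.
- robot.observe(): the state, without advancing time (a new reading comes with each control period).
- read_camera(name): name is "side" or "top" or "wrist"; returns a dict with "img" (420x560x3 uint8, red, green, blue), "fx", "fy", "cx", "cy" (pixels), "world_from_camera" (4x4, takes a point from camera to world coordinates). Camera axes: x right, y down, z forward; pixel columns grow to the right and rows downward; lengths in m; the calibration is good to about 2 mm. A picture is of the moment at which its call begins. There is no depth.
- robot.hand_in(): hands the job in, once; it reports no verdict.
Trained networks look in a picture, given as the dict that the camera call returned (one of the last four; its "shot" number tells which), for a name from the list of things; names that differ only in an ending like _2 or _b are one class to them, and where a whole thing is asked for, a point or a joint stands for the part that bears it (a point fixed in the world has none). Each returns a list of dicts, best first, with "score" (0 to 1); they miss things now and then, are a little off and sometimes report something else, mostly with a low value. They report only what shows in the picture. A call takes as long as a camera call. They do not tell look-alikes from the thing itself.
- nets.regions_of(picture, name): "region" (420x560 bool, what is visible of it) and "pixel" ([column, row] in pixels, amid what is visible of it).
- nets.tip_of(picture, name): "pixel" ([column, row] in pixels: a listed point, or the origin of a listed thing).
The state is a dict: "time": time; "qpos": joint angles; "qvel": joint speeds; "joint_efforts": joint torques, N m; "tool_pos": TCP position; "tool_rot": TCP orientation; "contact_force": force on the tool from outside, world axes, zero at the start; "torque": the same for the moment, N m; "opening": finger opening in m.
Only numpy, scipy, OpenCV 4.12 (cv2) and the standard library are available. Lean on these libraries where they do the work, as an engineer would, in place of code of your own. Each camera call takes 0.05 s, during which the arm holds its last target. There are 200 camera calls.

## Task

Some bottles in the product case have fallen over. Slide the clear cover fully open, stand every fallen bottle upright in the lanes among its neighbours, add any spare bottles from the counter so that they stand in the lanes too, and then slide the cover fully shut again; leave the tin and the cup where they are.

Things in the scene. Friction and masses are not known exactly. Their poses are not given: they have to be found in the camera images.
- case: fixed product case, 296 mm deep (x), 765 mm long (y); origin on the counter under the middle of the bay; x away from the robot, y along the lanes to the left. Bay: y -200 to +200 mm, floor 12 mm above the counter. At y = +204 mm a fixed clear end pane, top 162 mm above the counter; beyond y = -206 mm a closed white drawer block 138 mm high. Cover tracks at x = +-137 mm, top 22 mm
- lane_near (a point): middle of the near lane's floor: lane along the case's y, 400 mm long, between two rails 104 mm apart that rise 8 mm above the floor; case x = -67 mm
- lane_far (a point): the same for the far lane; case x = +67 mm
- cover (a joint): clear sliding cover (front, top and back panes in one, 400 mm long, top 156 mm above the counter): 0 m shut, 0.34 m fully open; opens in the case's -y direction, over the drawer block. Fully open it still overhangs the bay's last 60 mm (case y -200 to -140 mm). About 2 N moves it, and it stays where it is left. Starts shut or up to 30 mm open
- pull (a point): the cover's pull, moves with it: upright aluminium fin on the cover's top, 80 mm long in the case's x, 10 mm thick in y, standing 40 mm above the cover (fin top 196 mm above the counter); this point is on its mid-plane, 16 mm below its top edge; pinch it across its thickness
- bottle1: white square ceramic bottle, one of ten alike: body 50 x 50 x 78 mm; black ball stopper 36 mm across, centre 100 mm above the foot; about 350 g, weight centred near 34 mm; lifted by the ball with a light grip (20 to 30 N) it swings down between the pads and hangs upright, a hard grip holds it stiff; origin at the foot's centre, z towards the ball; starts lying in a lane, ball towards the bay's middle (may be absent)
- bottle2: white square ceramic bottle, one of ten alike: body 50 x 50 x 78 mm; black ball stopper 36 mm across, centre 100 mm above the foot; about 350 g, weight centred near 34 mm; lifted by the ball with a light grip (20 to 30 N) it swings down between the pads and hangs upright, a hard grip holds it stiff; origin at the foot's centre, z towards the ball; starts lying in a lane, ball towards the bay's middle (may be absent)
- bottle3: white square ceramic bottle, one of ten alike: body 50 x 50 x 78 mm; black ball stopper 36 mm across, centre 100 mm above the foot; about 350 g, weight centred near 34 mm; lifted by the ball with a light grip (20 to 30 N) it swings down between the pads and hangs upright, a hard grip holds it stiff; origin at the foot's centre, z towards the ball; starts lying in a lane, ball towards the bay's middle (may be absent)
- bottle4: white square ceramic bottle, one of ten alike: body 50 x 50 x 78 mm; black ball stopper 36 mm across, centre 100 mm above the foot; about 350 g, weight centred near 34 mm; lifted by the ball with a light grip (20 to 30 N) it swings down between the pads and hangs upright, a hard grip holds it stiff; origin at the foot's centre, z towards the ball; starts lying in a lane, ball towards the bay's middle (may be absent)
- bottle5: white square ceramic bottle, one of ten alike: body 50 x 50 x 78 mm; black ball stopper 36 mm across, centre 100 mm above the foot; about 350 g, weight centred near 34 mm; lifted by the ball with a light grip (20 to 30 N) it swings down between the pads and hangs upright, a hard grip holds it stiff; origin at the foot's centre, z towards the ball; a spare, starts standing on the counter left of the case (may be absent)
- bottle6: white square ceramic bottle, one of ten alike: body 50 x 50 x 78 mm; black ball stopper 36 mm across, centre 100 mm above the foot; about 350 g, weight centred near 34 mm; lifted by the ball with a light grip (20 to 30 N) it swings down between the pads and hangs upright, a hard grip holds it stiff; origin at the foot's centre, z towards the ball; a spare, starts standing on the counter left of the case (may be absent)
- bottle7: white square ceramic bottle, one of ten alike: body 50 x 50 x 78 mm; black ball stopper 36 mm across, centre 100 mm above the foot; about 350 g, weight centred near 34 mm; lifted by the ball with a light grip (20 to 30 N) it swings down between the pads and hangs upright, a hard grip holds it stiff; origin at the foot's centre, z towards the ball; a spare, starts standing on the counter left of the case (may be absent)
- bottle8: white square ceramic bottle, one of ten alike: body 50 x 50 x 78 mm; black ball stopper 36 mm across, centre 100 mm above the foot; about 350 g, weight centred near 34 mm; lifted by the ball with a light grip (20 to 30 N) it swings down between the pads and hangs upright, a hard grip holds it stiff; origin at the foot's centre, z towards the ball; starts standing in a lane near its end
- bottle9: white square ceramic bottle, one of ten alike: body 50 x 50 x 78 mm; black ball stopper 36 mm across, centre 100 mm above the foot; about 350 g, weight centred near 34 mm; lifted by the ball with a light grip (20 to 30 N) it swings down between the pads and hangs upright, a hard grip holds it stiff; origin at the foot's centre, z towards the ball; starts standing in a lane near its end
- bottle10: white square ceramic bottle, one of ten alike: body 50 x 50 x 78 mm; black ball stopper 36 mm across, centre 100 mm above the foot; about 350 g, weight centred near 34 mm; lifted by the ball with a light grip (20 to 30 N) it swings down between the pads and hangs upright, a hard grip holds it stiff; origin at the foot's centre, z towards the ball; starts standing in a lane near its end
- tin: bystander: closed screw-top tin, 72 mm across, 40 mm high, on the counter; origin at its underside's centre
- cup: bystander: white plastic cup, 76 mm across, 95 mm high, on the counter (beyond it two fixed stacked trays with tools, up to 60 mm high); origin at its underside's centre
Mind the look-alikes: they are no part of the job. What is shaped like the bottle6 but yellow is not meant.

How it is judged:
On the way, in this order (a step that is already met when the one before it is completed fails the run):
1. the cover is slid fully open (within 20 mm of its stop) (value of joint cover above 0.32 m), for 0.2 s.
2. every bottle present stands upright in a lane of the bay, while the cover is open (angle between each of bottle1, bottle2, bottle3, bottle4, bottle5, bottle6, bottle7, bottle8, bottle9, bottle10's own z axis and vertical below 0.12 rad and z of each of bottle1, bottle2, bottle3, bottle4, bottle5, bottle6, bottle7, bottle8, bottle9, bottle10 in the frame of case below 0.02 m and y of bottle1 in the frame of case between -0.185 and 0.185 m and y of bottle2 in the frame of case between -0.185 and 0.185 m and y of bottle3 in the frame of case between -0.185 and 0.185 m and y of bottle4 in the frame of case between -0.185 and 0.185 m and y of bottle5 in the frame of case between -0.185 and 0.185 m and y of bottle6 in the frame of case between -0.185 and 0.185 m and y of bottle7 in the frame of case between -0.185 and 0.185 m and y of bottle8 in the frame of case between -0.185 and 0.185 m and y of bottle9 in the frame of case between -0.185 and 0.185 m and y of bottle10 in the frame of case between -0.185 and 0.185 m and (x of bottle1 in the frame of case between -0.101 and -0.033 m or x of bottle1 in the frame of case between 0.033 and 0.101 m) and (x of bottle2 in the frame of case between -0.101 and -0.033 m or x of bottle2 in the frame of case between 0.033 and 0.101 m) and (x of bottle3 in the frame of case between -0.101 and -0.033 m or x of bottle3 in the frame of case between 0.033 and 0.101 m) and (x of bottle4 in the frame of case between -0.101 and -0.033 m or x of bottle4 in the frame of case between 0.033 and 0.101 m) and (x of bottle5 in the frame of case between -0.101 and -0.033 m or x of bottle5 in the frame of case between 0.033 and 0.101 m) and (x of bottle6 in the frame of case between -0.101 and -0.033 m or x of bottle6 in the frame of case between 0.033 and 0.101 m) and (x of bottle7 in the frame of case between -0.101 and -0.033 m or x of bottle7 in the frame of case between 0.033 and 0.101 m) and (x of bottle8 in the frame of case between -0.101 and -0.033 m or x of bottle8 in the frame of case between 0.033 and 0.101 m) and (x of bottle9 in the frame of case between -0.101 and -0.033 m or x of bottle9 in the frame of case between 0.033 and 0.101 m) and (x of bottle10 in the frame of case between -0.101 and -0.033 m or x of bottle10 in the frame of case between 0.033 and 0.101 m) and value of joint cover above 0.2 m), for 0.3 s.
At the end, for the whole second after the job is handed in: Every bottle present stands still and upright (within 7 degrees) on the floor of the bay, between the rails of either lane (foot centre within 34 mm of the lane's midline and within 185 mm of the bay's middle along it), and the cover is shut to within 8 mm (angle between each of bottle1, bottle2, bottle3, bottle4, bottle5, bottle6, bottle7, bottle8, bottle9, bottle10's own z axis and vertical below 0.12 rad and z of each of bottle1, bottle2, bottle3, bottle4, bottle5, bottle6, bottle7, bottle8, bottle9, bottle10 in the frame of case below 0.02 m and y of bottle1 in the frame of case between -0.185 and 0.185 m and y of bottle2 in the frame of case between -0.185 and 0.185 m and y of bottle3 in the frame of case between -0.185 and 0.185 m and y of bottle4 in the frame of case between -0.185 and 0.185 m and y of bottle5 in the frame of case between -0.185 and 0.185 m and y of bottle6 in the frame of case between -0.185 and 0.185 m and y of bottle7 in the frame of case between -0.185 and 0.185 m and y of bottle8 in the frame of case between -0.185 and 0.185 m and y of bottle9 in the frame of case between -0.185 and 0.185 m and y of bottle10 in the frame of case between -0.185 and 0.185 m and (x of bottle1 in the frame of case between -0.101 and -0.033 m or x of bottle1 in the frame of case between 0.033 and 0.101 m) and (x of bottle2 in the frame of case between -0.101 and -0.033 m or x of bottle2 in the frame of case between 0.033 and 0.101 m) and (x of bottle3 in the frame of case between -0.101 and -0.033 m or x of bottle3 in the frame of case between 0.033 and 0.101 m) and (x of bottle4 in the frame of case between -0.101 and -0.033 m or x of bottle4 in the frame of case between 0.033 and 0.101 m) and (x of bottle5 in the frame of case between -0.101 and -0.033 m or x of bottle5 in the frame of case between 0.033 and 0.101 m) and (x of bottle6 in the frame of case between -0.101 and -0.033 m or x of bottle6 in the frame of case between 0.033 and 0.101 m) and (x of bottle7 in the frame of case between -0.101 and -0.033 m or x of bottle7 in the frame of case between 0.033 and 0.101 m) and (x of bottle8 in the frame of case between -0.101 and -0.033 m or x of bottle8 in the frame of case between 0.033 and 0.101 m) and (x of bottle9 in the frame of case between -0.101 and -0.033 m or x of bottle9 in the frame of case between 0.033 and 0.101 m) and (x of bottle10 in the frame of case between -0.101 and -0.033 m or x of bottle10 in the frame of case between 0.033 and 0.101 m) and linear speed of each of bottle1, bottle2, bottle3, bottle4, bottle5, bottle6, bottle7, bottle8, bottle9, bottle10 below 0.02 m/s and value of joint cover below 0.008 m); the robot touches nothing.
It fails at once if the tin is shoved away or tipped (distance of tin from where it was at the start of the episode above 0.03 m or angle between tin's own z axis and vertical above 0.5 rad).
It fails at once if the cup is shoved away or tipped (distance of cup from where it was at the start of the episode above 0.03 m or angle between cup's own z axis and vertical above 0.5 rad).
Of bottle1, bottle2, bottle3, bottle4, bottle5, bottle6, bottle7 only 5 to 6 are there at a start; the rules pass over those that are not, and their reading is None.
At some moment in a run one of bottle1, bottle2, bottle3, bottle4, bottle5, bottle6, bottle7 may be knocked a few centimetres aside while the robot is not near it.
Once in a run the grip may slacken for a moment while it holds something.
It also fails if it takes over 208 s, if anything falls off the work surface, if the arm or the gripper's body presses on something with over 40 N, if the wrist force passes 120 N, or if a joint passes its speed limit or range.

## Working session

There is one attempt and no reset: what is moved stays moved. The work goes in short steps, Python scripts to look and compute and a tool call to move; the robot and the scene stay as the last step left them, time stands still between calls to the robot, and variables do not carry over. Pictures are saved under pics/ and viewed, about 12 in all and at most 16, crops included, and the job is handed in when it is done.

Besides the shell and the picture viewer there is one more tool, called in YAML: its name, and indented under it one key for each argument. carry_out: Moves the arm, as the interface text tells. Its arguments: {"type":"object","properties":{"translation":{"type":"array","items":{"type":"array","items":{"type":"number"}}},"turn":{"type":"array","items":{"type":"array","items":{"type":"number"}}},"gripper":{"type":"array","items":{"type":"number"}},"squeeze":{"type":"number"}},"required":["translation","turn","gripper"]}

```bash
mkdir -p pics; cat > h.py <<'E'
import numpy as np, cv2
from cell import robot, read_camera, nets
def ray(p,px):
    T=np.array(p["world_from_camera"]);d=np.array([(px[0]-p["cx"])/p["fx"],(px[1]-p["cy"])/p["fy"],1.])
    return T[:3,3],T[:3,:3]@d
def atz(p,px,z):
    o,d=ray(p,px);return o+d*(z-o[2])/d[2]
def proj(p,X):
    T=np.array(p["world_from_camera"]);c=T[:3,:3].T@(np.array(X)-T[:3,3])
    return np.array([p["fx"]*c[0]/c[2]+p["cx"],p["fy"]*c[1]/c[2]+p["cy"]])
def save(p,n,crop=None,k=1):
    im=cv2.cvtColor(p["img"],cv2.COLOR_RGB2BGR)
    if crop: im=im[crop[1]:crop[3],crop[0]:crop[2]]
    if k!=1: im=cv2.resize(im,None,fx=k,fy=k,interpolation=cv2.INTER_CUBIC)
    cv2.imwrite(f"pics/{n}.png",im)
E
python3 - <<'E'
from h import *
np.set_printoptions(precision=4,suppress=True)
s=robot.observe();print(s)
t=read_camera("top");save(t,"top0",k=1.4)
print(t["world_from_camera"],t["fx"],t["cx"],t["cy"])
d=read_camera("side");save(d,"side0",k=1.4)
print(d["world_from_camera"],d["fx"])
for p,nm in((t,"top"),(d,"side")):
  for n in("bottle1","pull","case","lane_near","lane_far","tin","cup"):
    print(nm,n,[(np.round(r["pixel"]).tolist(),round(r["score"],2)) for r in nets.tip_of(p,n)])
E
```

```text
{'time': 0.0, 'qpos': array([-1.277 ,  0.3427,  1.525 , -0.    ,  1.2754, -0.146 ]), 'qvel': array([ 0.0007,  0.0013,  0.0014, -0.0019, -0.0021, -0.0009]), 'joint_efforts': array([ -0.0005, -43.1248, -24.4216,   0.0716,   0.0559,  -0.0001]), 'tool_pos': array([ 0.2234, -0.4746,  0.2261]), 'tool_rot': array([-3.1414,  0.0015, -1.131 ]), 'contact_force': array([ 0.3811,  0.1851, -0.8061]), 'torque': array([0.0354, 0.0256, 0.0092]), 'opening': 0.091516480717822}
[[-0.0223 -0.9869  0.1596  0.4255]
 [-0.9989  0.0287  0.0383  0.0705]
 [-0.0424 -0.1586 -0.9864  0.8889]
 [ 0.      0.      0.      1.    ]] 381.6414477922018 282.66447468151847 209.4418988463569
[[-0.3569 -0.8853  0.298   0.2542]
 [-0.9341  0.3358 -0.1214  0.2029]
 [ 0.0074 -0.3217 -0.9468  1.046 ]
 [ 0.      0.      0.      1.    ]] 515.1403772082691
top bottle1 [([206.0, 267.0], 0.98), ([220.0, 148.0], 0.9), ([242.0, 305.0], 0.78), ([203.0, 194.0], 0.7), ([205.0, 230.0], 0.66), ([164.0, 266.0], 0.41)]
top pull [([334.0, 201.0], 0.77)]
top case []
top lane_near []
top lane_far []
top tin [([162.0, 265.0], 0.86)]
top cup [([164.0, 220.0], 0.73)]
side bottle1 [([196.0, 268.0], 0.9), ([184.0, 182.0], 0.79), ([210.0, 312.0], 0.67), ([268.0, 336.0], 0.63), ([273.0, 207.0], 0.62), ([183.0, 232.0], 0.56), ([296.0, 262.0], 0.45)]
side pull [([326.0, 185.0], 0.57)]
side case []
side lane_near []
side lane_far []
side tin [([161.0, 325.0], 0.97)]
side cup [([144.0, 278.0], 0.71), ([160.0, 330.0], 0.52)]
```

View pics/top0.png

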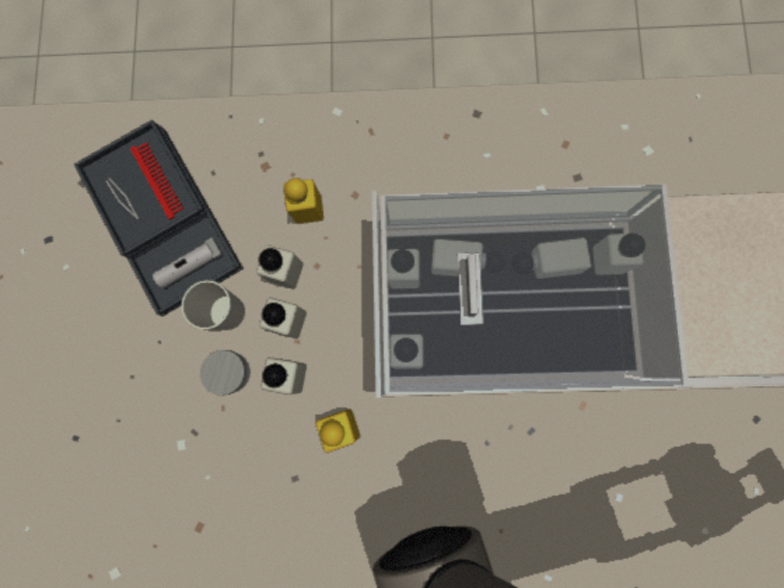

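View pics/side0.png

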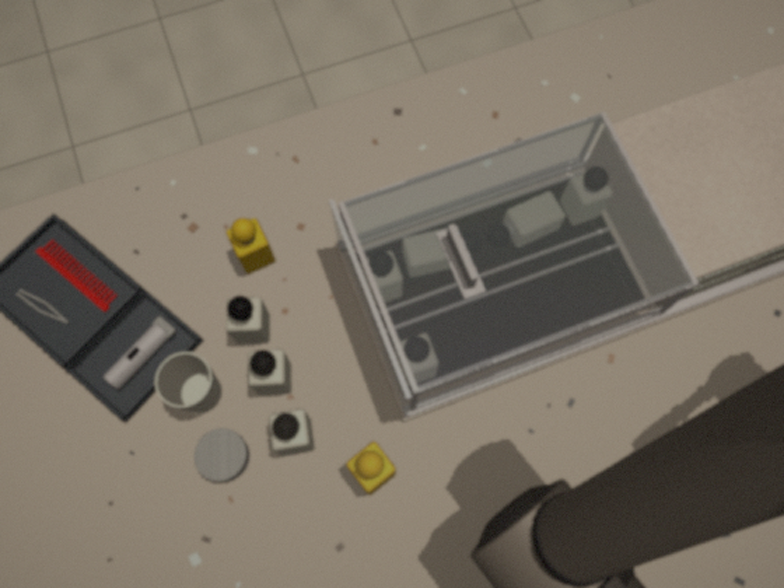

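```bash
cat >> h.py <<'E'
def tri(p,a,q,b):
    o1,d1=ray(p,a);o2,d2=ray(q,b);d1=d1/np.linalg.norm(d1);d2=d2/np.linalg.norm(d2)
    s=np.linalg.lstsq(np.c_[d1,-d2],o2-o1,rcond=None)[0];A=o1+s[0]*d1;B=o2+s[1]*d2
    return (A+B)/2,np.linalg.norm(A-B)
def C2W(P,X): # P=(x,y,yaw)
    c,s=np.cos(P[2]),np.sin(P[2]);X=np.asarray(X,float)
    return np.array([P[0]+c*X[0]-s*X[1],P[1]+s*X[0]+c*X[1],X[2]])
def W2C(P,X):
    c,s=np.cos(P[2]),np.sin(P[2]);d=np.asarray(X,float)[:2]-np.array(P[:2])
    return np.array([c*d[0]+s*d[1],-s*d[0]+c*d[1]])
E
python3 - <<'E'
from h import *
np.set_printoptions(precision=4,suppress=True)
t=read_camera("top");d=read_camera("side")
a=atz(t,(395/1.4,305.5/1.4),.02);b=atz(t,(630/1.4,299/1.4),.02)
v=a-b;yaw=np.arctan2(-v[0],v[1]);print("rails",a,b,yaw)
for f in("pull","bottle1","tin","cup"):
  T=nets.tip_of(t,f);D=nets.tip_of(d,f)
  for r in T:
    best=min(((*tri(t,r["pixel"],d,q["pixel"]),q) for q in D),key=lambda m:m[1])
    print(f,np.round(r["pixel"]),best[0],round(best[1],4),round(r["score"],2))
# end-pane top corners and bay end as guessed
for nm,px,z in(("paneTopFar",(376,192),.162),("paneTopNear",(381,395),.162),("covRtFar",(664,186),.156),("covRtNear",(683,384),.156)):
  print(nm,atz(t,np.array(px)/1.4,z))
# black balls
hsv=cv2.cvtColor(t["img"],cv2.COLOR_RGB2HSV)
save(t,"topcase",(255,120,500,290),3)
E
```

```text
rails [0.5457 0.106  0.02  ] [ 0.5456 -0.2741  0.02  ] -0.00024170859702748782
pull [160. 222.] [0.4166 0.1293 0.6862] 0.0769 0.69
pull [336. 203.] [ 0.5513 -0.0011  0.1784] 0.0058 0.57
pull [202. 195.] [0.4343 0.1186 0.6478] 0.0842 0.52
bottle1 [206. 267.] [ 0.4359  0.2877 -0.0126] 0.0085 0.85
bottle1 [221. 146.] [ 0.7344  0.2539 -0.0275] 0.0107 0.8
bottle1 [205. 228.] [0.527  0.2836 0.0244] 0.0004 0.63
bottle1 [244. 306.] [0.3509 0.1977 0.0095] 0.0017 0.6
tin [166. 265.] [ 0.4477  0.3964 -0.0403] 0.0015 0.58
cup [160. 223.] [0.5423 0.3927 0.0117] 0.0049 0.83
paneTopFar [0.6899 0.1237 0.162 ]
paneTopNear [0.4056 0.1216 0.162 ]
covRtFar [ 0.6857 -0.2816  0.156 ]
covRtNear [ 0.4113 -0.2787  0.156 ]
```

View pics/topcase.png

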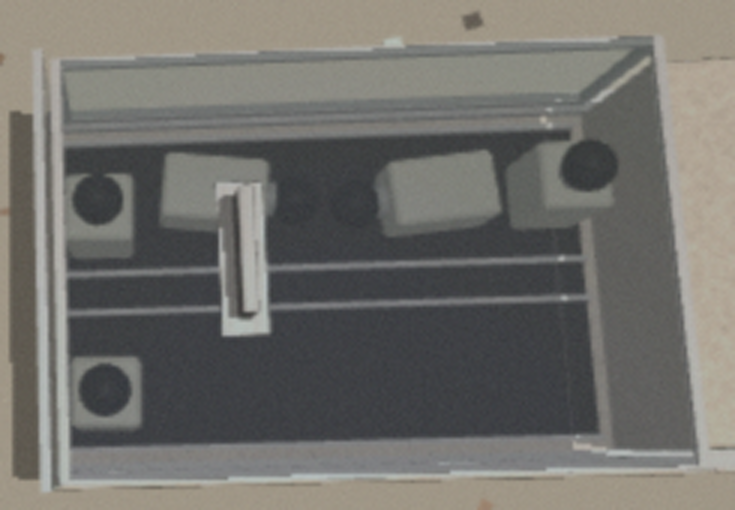

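The crop shows the shut cover with the fin at about (245,250). In the far lane two bottles lie with their balls facing, at (297,200) and (352,203). Three stand: far-left, near-left and far-right. Outside are three white spares, with black balls, and two yellow look-alikes, which are not meant. I'm going to the fin.

carry_out:
  translation:
    - [0, 0, 0]
    - [0, 0, 0]
    - [0, 0, 0]
    - [-0.04, -0.026, 0]
    - [-0.04, -0.026, 0]
    - [-0.04, -0.026, 0]
    - [-0.04, -0.026, 0]
    - [-0.04, -0.026, 0]
    - [-0.04, -0.026, 0]
    - [-0.04, -0.026, 0]
  turn:
    - [0, 0, 0.147]
    - [0, 0, 0.147]
    - [0, 0, 0.146]
    - [0, 0, 0]
    - [0, 0, 0]
    - [0, 0, 0]
    - [0, 0, 0]
    - [0, 0, 0]
    - [0, 0, 0]
    - [0, 0, 0]
  gripper: [-1, -1, -1, -1, -1, -1, -1, -1, -1, -1]
  squeeze: 30

```text
time: 2.3
tool_pos: [0.4064, -0.1934, 0.227]
tool_rot: [-3.141, -0.001, -1.571]
contact_force: [0.6, -0.3, 0.3]
opening: 0.0916
```

carry_out:
  translation:
    - [-0.039, -0.028, 0]
    - [-0.039, -0.028, 0]
    - [-0.039, -0.028, 0]
    - [-0.039, -0.028, 0]
    - [-0.038, -0.033, 0]
    - [0, 0, 0]
    - [0, 0, 0]
  turn:
    - [0, 0, 0]
    - [0, 0, 0]
    - [0, 0, 0]
    - [0, 0, 0]
    - [0, 0, 0]
    - [0, 0, 0]
    - [0, 0, 0]
  gripper: [-1, -1, -1, -1, -1, -1, -1]

```text
time: 3.0
tool_pos: [0.5505, -0.0005, 0.2261]
tool_rot: [3.141, -0.0, -1.569]
contact_force: [-0.5, -0.2, -0.2]
opening: 0.0917
```

```bash
python3 - <<'E'
from h import *
np.set_printoptions(precision=4,suppress=True)
w=read_camera("wrist");save(w,"w1")
print(w["world_from_camera"],w["fx"])
from scipy.optimize import least_squares
t=read_camera("top")
F=lambda c:np.array([255+c[0]/3,120+c[1]/3])
# (crop px, case x or None, case y or None, z)
ob=[((70,292.5),0,None,.02),((582,278.5),0,None,.02),((66,230),None,.2,.012),((585,255),None,-.2,.012)]
W=[(atz(t,F(o[0]),o[3]),o) for o in ob]
def f(P):
  r=[]
  for X,o in W:
    c=W2C(P,X)
    r+= [c[0]] if o[1] is not None else [c[1]-o[2]]
  return r
r=least_squares(f,[.55,-.08,0]);print(r.x,r.fun)
for p in nets.tip_of(w,"pull"): print("pull",p["score"],atz(w,p["pixel"],.18))
E
```

```text
[[ 0.0027 -0.9566 -0.2913  0.6299]
 [-1.     -0.0023 -0.0019 -0.0002]
 [ 0.0011  0.2913 -0.9566  0.3835]
 [ 0.      0.      0.      1.    ]] 342.1363957354784
[ 0.5474 -0.0809 -0.0014] [-0.0001  0.0001 -0.0018  0.0018]
pull 0.71 [0.5775 0.1518 0.18  ]
pull 0.67 [ 0.5488 -0.0019  0.18  ]
```

carry_out:
  translation:
    - [0, 0, 0.03]
    - [0, 0, 0.03]
    - [0, 0, 0]
    - [0, 0, 0]
    - [0, 0, 0]
    - [0, 0, 0]
    - [0, 0, 0]
    - [0, 0, 0]
  turn:
    - [0, 0, 0]
    - [0, 0, 0]
    - [0, 0, 0]
    - [0, 0, 0]
    - [0, 0, 0]
    - [0, 0, 0]
    - [0, 0, 0]
    - [0, 0, 0]
  gripper: [-1, -1, 1, 1, 1, 1, 1, 1]
  squeeze: 30

```text
time: 3.95
tool_pos: [0.5507, -0.0014, 0.1673]
tool_rot: [-3.14, -0.0, -1.571]
contact_force: [0.1, -0.5, -1.0]
opening: 0.0486
```

carry_out:
  translation:
    - [0.02, 0, 0]
    - [0.03, 0, 0]
    - [0.035, 0, 0]
    - [0.035, 0, 0]
    - [0.035, 0, 0]
    - [0.035, 0, 0]
    - [0.035, 0, 0]
    - [0.035, 0, 0]
    - [0.035, 0, 0]
    - [0.02, 0, 0]
  turn:
    - [0, 0, 0]
    - [0, 0, 0]
    - [0, 0, 0]
    - [0, 0, 0]
    - [0, 0, 0]
    - [0, 0, 0]
    - [0, 0, 0]
    - [0, 0, 0]
    - [0, 0, 0]
    - [0, 0, 0]
  gripper: [1, 1, 1, 1, 1, 1, 1, 1, 1, 1]

```text
time: 4.95
tool_pos: [0.5518, -0.3183, 0.1671]
tool_rot: [-3.138, -0.001, -1.572]
contact_force: [6.8, 3.3, 0.4]
opening: 0.0098
```

carry_out:
  translation:
    - [0.008, 0, 0]
    - [0.005, 0, 0]
    - [0.004, 0, 0]
    - [0.003, 0, 0]
    - [0, 0, 0]
    - [0, 0, 0]
  turn:
    - [0, 0, 0]
    - [0, 0, 0]
    - [0, 0, 0]
    - [0, 0, 0]
    - [0, 0, 0]
    - [0, 0, 0]
  gripper: [1, 1, 1, 1, 1, 1]

```text
time: 5.55
tool_pos: [0.5518, -0.3365, 0.1671]
tool_rot: [-3.138, -0.001, -1.57]
contact_force: [5.2, -0.9, -1.5]
opening: 0.0094
```

carry_out:
  translation:
    - [0.003, 0, 0]
    - [0.003, 0, 0]
    - [0, 0, 0]
    - [0, 0, 0]
  turn:
    - [0, 0, 0]
    - [0, 0, 0]
    - [0, 0, 0]
    - [0, 0, 0]
  gripper: [1, 1, 1, 1]

```text
time: 5.95
tool_pos: [0.5518, -0.3365, 0.1671]
tool_rot: [-3.141, 0.009, -1.568]
contact_force: [2.8, 20.0, 6.2]
opening: 0.0098
```

carry_out:
  translation:
    - [-0.005, 0, 0]
    - [0, 0, 0]
    - [0, 0, 0]
    - [0, 0, -0.04]
    - [0, 0, -0.04]
    - [0, 0, -0.04]
    - [0, 0, 0]
  turn:
    - [0, 0, 0]
    - [0, 0, 0]
    - [0, 0, 0]
    - [0, 0, 0]
    - [0, 0, 0]
    - [0, 0, 0]
    - [0, 0, 0]
  gripper: [-1, -1, -1, -1, -1, -1, -1]

```text
time: 6.65
tool_pos: [0.5518, -0.3394, 0.2937]
tool_rot: [-3.132, -0.008, -1.572]
contact_force: [0.3, -0.4, 0.3]
opening: 0.0609
```

```bash
cat >> h.py <<'E'
def balls(p,z,roi):  # dark circles in roi -> (px, world at height z)
    g=cv2.cvtColor(p["img"],cv2.COLOR_RGB2GRAY);x0,y0,x1,y1=roi
    m=np.zeros_like(g);m[y0:y1,x0:x1]=(g[y0:y1,x0:x1]<38)*255
    n,l,s,c=cv2.connectedComponentsWithStats(m)
    return [(c[i].round(1),s[i,2:5].tolist(),atz(p,c[i],z).round(4)) for i in range(1,n) if 40<s[i,4]<900]
E
python3 - <<'E'
from h import *
np.set_printoptions(precision=4,suppress=True)
t=read_camera("top");d=read_camera("side")
T=nets.tip_of(t,"bottle1");R=nets.regions_of(t,"bottle1");D=nets.tip_of(d,"bottle1")
for r in T: print("tip",r["pixel"],round(r["score"],2),atz(t,r["pixel"],.012))
for r in R: print("reg",r["pixel"],round(r["score"],2),r["region"].sum())
for b in balls(t,.1,(180,120,480,290)): print("T",b)
for b in balls(d,.1,(150,120,480,350)): print("S",b)
save(t,"top2",(180,120,480,290),2.6)
E
```

```text
tip [415.0, 185.1] 0.97 [ 0.6156 -0.2036  0.012 ]
tip [206.0, 268.0] 0.96 [0.4365 0.2835 0.012 ]
tip [289.5, 252.7] 0.86 [0.4668 0.0912 0.012 ]
tip [220.7, 148.3] 0.86 [0.7208 0.2506 0.012 ]
tip [203.4, 193.8] 0.8 [0.6103 0.2914 0.012 ]
tip [308.4, 186.9] 0.64 [0.6191 0.0431 0.012 ]
tip [435.1, 184.6] 0.64 [ 0.6153 -0.2496  0.012 ]
tip [207.9, 232.5] 0.6 [0.5181 0.2798 0.012 ]
tip [293.2, 192.0] 0.57 [0.608 0.079 0.012]
tip [242.7, 305.6] 0.57 [0.351  0.1994 0.012 ]
reg [199.2, 227.1] 0.96 714
reg [200.0, 268.9] 0.9 701
reg [196.4, 191.4] 0.89 725
reg [331.6, 186.7] 0.81 1096
reg [238.9, 304.3] 0.79 685
reg [290.7, 249.4] 0.7 557
reg [150.2, 217.6] 0.62 1246
reg [288.6, 192.2] 0.6 597
reg [393.4, 187.2] 0.58 1294
T (array([193. , 185.2]), [15, 15, 176], array([0.6112, 0.2919, 0.1   ]))
T (array([195. , 224.2]), [15, 15, 174], array([0.5271, 0.2863, 0.1   ]))
T (array([289.2, 249.5]), [16, 16, 193], array([0.4691, 0.0895, 0.1   ]))
T (array([195.7, 267.8]), [16, 16, 190], array([0.4363, 0.2835, 0.1   ]))
S (array([457.3, 136.2]), [7, 27, 67], array([ 0.5772, -0.3026,  0.1   ]))
S (array([354.6, 173.5]), [24, 17, 121], array([ 0.5757, -0.0733,  0.1   ]))
S (array([270. , 189.7]), [14, 14, 58], array([0.603 , 0.0961, 0.1   ]))
S (array([375.8, 191.5]), [19, 12, 108], array([ 0.5257, -0.0972,  0.1   ]))
S (array([171.1, 220.3]), [15, 15, 169], array([0.6113, 0.2959, 0.1   ]))
S (array([439.3, 270.4]), [54, 45, 468], array([ 0.3395, -0.1438,  0.1   ]))
S (array([186. , 259.7]), [15, 15, 81], array([0.5271, 0.2922, 0.1   ]))
```

View pics/top2.png

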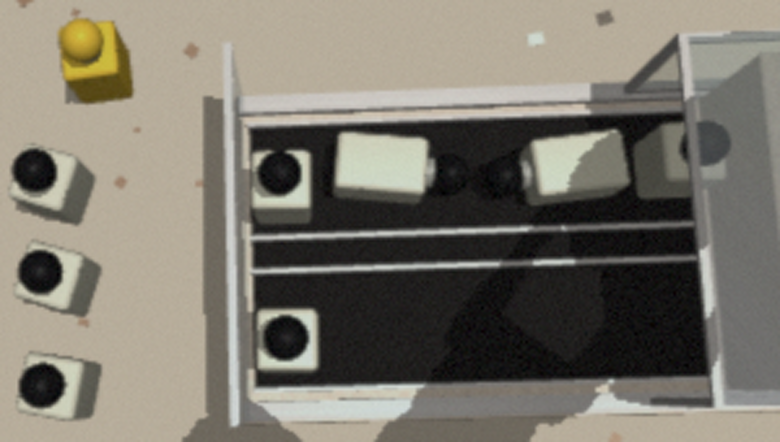

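The view shows the cover open. The fallen balls sit at crop (448,174) and (503,177), with the left body centred at (381,167) and the right body at (578,165). The three white spares are on the left, and the yellow bottle is a decoy.

```bash
python3 - <<'E'
from h import *
np.set_printoptions(precision=4,suppress=True)
t=read_camera("top");d=read_camera("side")
F=lambda a,b:(180+a/2.6,120+b/2.6)
for n,px,z in(("ballL",(448,174),.037),("ballR",(503,177),.037),("bodyLtop",(381,165),.062),("bodyRtop",(576,163),.062),("standR ball",(705,143),.112)):
  print(n,atz(t,F(*px),z))
# refine via Hough-like dark threshold on gray crop
g=cv2.cvtColor(t["img"],cv2.COLOR_RGB2GRAY)[170:205,340:390]
g=cv2.resize(g,None,fx=6,fy=6,interpolation=cv2.INTER_CUBIC)
g=np.clip(g.astype(int)*6,0,255).astype(np.uint8)
h=cv2.resize(cv2.cvtColor(d["img"],cv2.COLOR_RGB2GRAY)[160:215,325:400],None,fx=6,fy=6,interpolation=cv2.INTER_CUBIC)
h=np.clip(h.astype(int)*6,0,255).astype(np.uint8)
c=np.zeros((330,760),np.uint8);c[:210,:300]=g;c[:330,305:305+450]=h
cv2.imwrite("pics/balls.png",c)
print([ (proj(d,[x,y,.037])-[325,160])*6+[305,0] for x,y in((.617,-.04),(.617,-.085))])
E
```

```text
ballL [ 0.6104 -0.0554  0.037 ]
ballR [ 0.6062 -0.1028  0.037 ]
bodyLtop [0.6146 0.0044 0.062 ]
bodyRtop [ 0.611  -0.1593  0.062 ]
standR ball [ 0.6127 -0.2472  0.112 ]
[array([326.0554,  80.3286]), array([443.0698,  38.9114])]
```

View pics/balls.png

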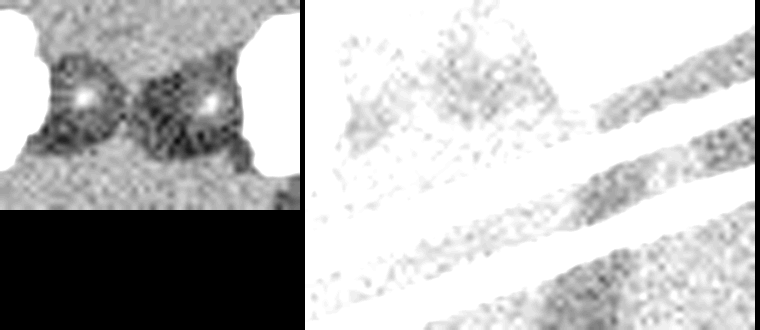

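Right ball is about (0.607, -0.097), left about (0.611, -0.056). The body-to-ball spacing of 61 mm agrees. Right one first.

carry_out:
  translation:
    - [0, 0, 0]
    - [0, 0, 0]
    - [0, 0, 0]
    - [0, 0, 0]
    - [0, 0, 0]
    - [0, 0, 0]
    - [0, 0, 0]
    - [0, 0, 0]
    - [0, 0, 0]
    - [0, 0, 0]
  turn:
    - [0, 0, -0.145]
    - [0, 0, -0.145]
    - [0, 0, -0.145]
    - [0, 0, -0.145]
    - [0, 0, -0.145]
    - [0, 0, -0.145]
    - [0, 0, -0.145]
    - [0, 0, -0.145]
    - [0, 0, -0.145]
    - [0, 0, -0.145]
  gripper: [-0.3, -0.3, -0.3, -0.3, -0.3, -0.3, -0.3, -0.3, -0.3, -0.3]

```text
time: 8.0
tool_pos: [0.5502, -0.3372, 0.2857]
tool_rot: [-3.141, 0.001, -0.115]
contact_force: [-0.0, -0.2, 0.3]
opening: 0.0597
```

carry_out:
  translation:
    - [0, 0, 0]
    - [0.009, -0.04, 0]
    - [0.009, -0.04, 0]
    - [0.009, -0.04, 0]
    - [0.009, -0.04, 0]
    - [0.009, -0.04, 0]
    - [0.01, -0.042, 0]
    - [0, 0, 0.04]
    - [0, 0, 0.04]
    - [0, 0, 0.04]
  turn:
    - [0, 0, -0.12]
    - [0, 0, 0]
    - [0, 0, 0]
    - [0, 0, 0]
    - [0, 0, 0]
    - [0, 0, 0]
    - [0, 0, 0]
    - [0, 0, 0]
    - [0, 0, 0]
    - [0, 0, 0]
  gripper: [-0.3, -0.3, -0.3, -0.3, -0.3, -0.3, -0.3, -0.3, -0.3, -0.3]

```text
time: 9.0
tool_pos: [0.6053, -0.0946, 0.1648]
tool_rot: [3.142, 0.0, 0.0]
contact_force: [0.4, 0.8, 0.3]
opening: 0.06
```

```bash
python3 - <<'E'
from h import *
np.set_printoptions(precision=4,suppress=True)
s=robot.observe();print(s["tool_pos"],s["tool_rot"],s["opening"],s["qpos"])
w=read_camera("wrist");im=w["img"].copy()
for X,c in(((.607,-.097,.037),(255,0,0)),((.611,-.056,.037),(0,255,0))):
  p=proj(w,X);print(p);cv2.circle(im,tuple(int(v) for v in p),3,c,-1)
im=np.clip(im.astype(int)*2,0,255).astype(np.uint8)
w["img"]=im;save(w,"w2")
E
```

```text
[ 0.6053 -0.0946  0.1648] [3.1415 0.0005 0.0002] 0.06002026993762843 [-0.28    0.5529  1.3591 -0.0002  1.2301 -0.2802]
[280.378  199.8701]
[285.2745 152.4469]
```

View pics/w2.png

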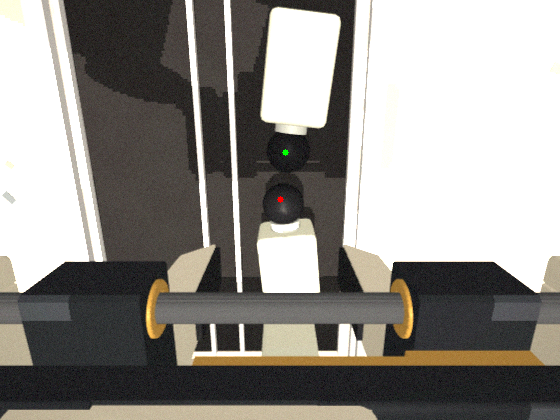

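The red and green marks lie on the two balls, at (284,204) and (288,152) in the picture. That is a correction of about 3 mm.

carry_out:
  translation:
    - [0.0045, 0.0055, 0.03]
    - [0, 0, 0.035]
    - [0, 0, 0.035]
    - [0, 0, 0.03]
    - [0, 0, 0.012]
    - [0, 0, 0]
    - [0, 0, 0]
    - [0, 0, 0]
    - [0, 0, 0]
    - [0, 0, 0]
  turn:
    - [0, 0, 0]
    - [0, 0, 0]
    - [0, 0, 0]
    - [0, 0, 0]
    - [0, 0, 0]
    - [0, 0, 0]
    - [0, 0, 0]
    - [0, 0, 0]
    - [0, 0, 0]
    - [0, 0, 0]
  gripper: [-0.3, -0.3, -0.3, -0.3, -0.3, 1, 1, 1, 1, 1]
  squeeze: 25

```text
time: 10.05
tool_pos: [0.611, -0.1011, 0.0265]
tool_rot: [3.141, -0.003, -0.001]
contact_force: [-0.7, 1.0, 6.4]
opening: 0.0344
```

carry_out:
  translation:
    - [0, 0.002, -0.01]
    - [0, 0.003, -0.012]
    - [0, 0.004, -0.015]
    - [0, 0.004, -0.015]
    - [0, 0.005, -0.015]
    - [0, 0.005, -0.02]
    - [0, 0.004, -0.02]
    - [0, 0, 0]
    - [0, 0, 0]
    - [0, 0, 0]
  turn:
    - [0, 0, 0]
    - [0, 0, 0]
    - [0, 0, 0]
    - [0, 0, 0]
    - [0, 0, 0]
    - [0, 0, 0]
    - [0, 0, 0]
    - [0, 0, 0]
    - [0, 0, 0]
    - [0, 0, 0]
  gripper: [1, 1, 1, 1, 1, 1, 1, 1, 1, 1]

```text
time: 11.05
tool_pos: [0.6092, -0.1275, 0.1305]
tool_rot: [-3.141, 0.002, -0.001]
contact_force: [-0.4, 0.3, -3.2]
opening: 0.0348
```

```bash
python3 - <<'E'
from h import *
s=robot.observe();print(s["tool_pos"],s["opening"],s["contact_force"])
w=read_camera("wrist");t=read_camera("side")
im=np.hstack([w["img"][100:,:],t["img"][60:380,180:520]])
w["img"]=im;save(w,"w3",k=.85)
E
```

```text
[ 0.60921555 -0.12751543  0.13045221] 0.034766158762985 [-0.39962528  0.2732725  -3.20958133]
```

View pics/w3.png

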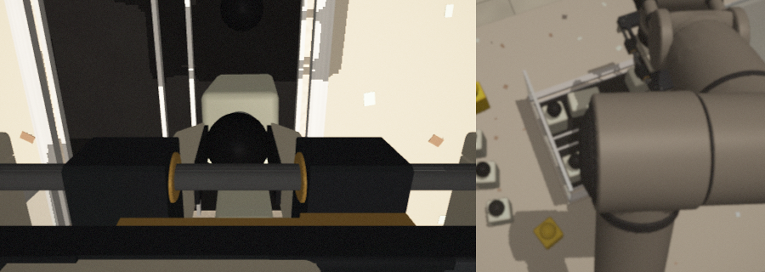

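The bottle hangs upright in the jaws. I'm lowering it in place at y ≈ -0.128.

carry_out:
  translation:
    - [0, 0, 0.01]
    - [0, 0, 0.008]
    - [0, 0, 0.005]
    - [0, 0, 0.003]
    - [0, 0, 0.002]
    - [0, 0, 0]
    - [0, 0, 0]
  turn:
    - [0, 0, 0]
    - [0, 0, 0]
    - [0, 0, 0]
    - [0, 0, 0]
    - [0, 0, 0]
    - [0, 0, 0]
    - [0, 0, 0]
  gripper: [1, 1, 1, 1, 1, 1, 1]

```text
time: 11.85
tool_pos: [0.6105, -0.1285, 0.1049]
tool_rot: [3.14, -0.002, -0.001]
contact_force: [-1.4, -1.2, 5.6]
opening: 0.0346
```

carry_out:
  translation:
    - [0, 0, -0.001]
    - [0, 0, 0]
    - [0, 0, 0]
    - [0, 0, -0.03]
    - [0, 0, -0.03]
    - [0.001, -0.036, 0]
    - [0.001, -0.036, 0]
    - [0, 0, 0]
  turn:
    - [0, 0, 0]
    - [0, 0, 0]
    - [0, 0, 0]
    - [0, 0, 0]
    - [0, 0, 0]
    - [0, 0, 0]
    - [0, 0, 0]
    - [0, 0, 0]
  gripper: [-0.3, -0.3, -0.3, -0.3, -0.3, -0.3, -0.3, -0.3]

```text
time: 12.65
tool_pos: [0.612, -0.0518, 0.1648]
tool_rot: [-3.14, 0.0, 0.003]
contact_force: [0.2, -0.7, 0.4]
opening: 0.0598
```

```bash
python3 - <<'E'
from h import *
s=robot.observe();print(s["tool_pos"],s["opening"],s["contact_force"])
w=read_camera("wrist")
p=proj(w,(.613,-.0555,.037));print(p)
T=nets.regions_of(w,"bottle1")
for r in T: print(r["pixel"],r["score"])
w["img"]=np.clip(w["img"].astype(int)*2,0,255).astype(np.uint8)
cv2.circle(w["img"],tuple(int(v) for v in p),3,(255,0,0),-1)
save(w,"w4")
E
```

```text
[ 0.61198449 -0.05179914  0.16484549] 0.05977598609489436 [ 0.1704181  -0.72334302  0.35404807]
[279.49028352 201.59374837]
[264.8, 22.2] 0.91
[287.4, 286.3] 0.81
[286.6, 141.2] 0.81
[75.8, 23.8] 0.6
[260.9, 353.3] 0.6
```

View pics/w4.png

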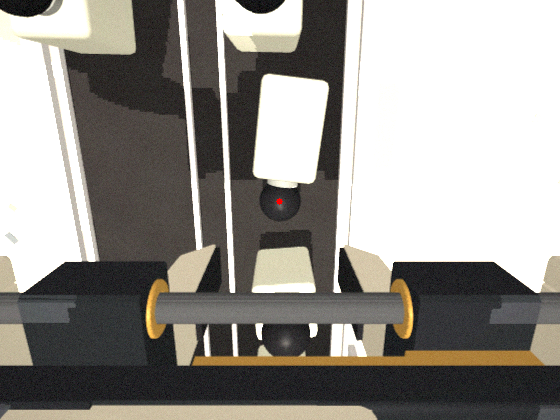

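carry_out:
  translation:
    - [0.001, 0.004, 0.03]
    - [0, 0, 0.035]
    - [0, 0, 0.035]
    - [0, 0, 0.03]
    - [0, 0, 0.009]
    - [0, 0, 0]
    - [0, 0, 0]
    - [0, 0, 0]
    - [0, 0, 0]
    - [0, 0, 0]
  turn:
    - [0, 0, 0]
    - [0, 0, 0]
    - [0, 0, 0]
    - [0, 0, 0]
    - [0, 0, 0]
    - [0, 0, 0]
    - [0, 0, 0]
    - [0, 0, 0]
    - [0, 0, 0]
    - [0, 0, 0]
  gripper: [-0.3, -0.3, -0.3, -0.3, -0.3, 1, 1, 1, 1, 1]
  squeeze: 25

```text
time: 13.75
tool_pos: [0.6141, -0.0604, 0.0274]
tool_rot: [3.14, -0.003, -0.001]
contact_force: [-0.0, -1.8, 6.5]
opening: 0.0346
```

carry_out:
  translation:
    - [0, -0.002, -0.01]
    - [0, -0.004, -0.012]
    - [0, -0.005, -0.015]
    - [0, -0.005, -0.015]
    - [0, -0.006, -0.015]
    - [0, -0.006, -0.02]
    - [0, -0.006, -0.02]
    - [0, 0, 0]
    - [0, 0, 0]
    - [0, 0, 0]
  turn:
    - [0, 0, 0]
    - [0, 0, 0]
    - [0, 0, 0]
    - [0, 0, 0]
    - [0, 0, 0]
    - [0, 0, 0]
    - [0, 0, 0]
    - [0, 0, 0]
    - [0, 0, 0]
    - [0, 0, 0]
  gripper: [1, 1, 1, 1, 1, 1, 1, 1, 1, 1]

```text
time: 14.75
tool_pos: [0.6123, -0.0259, 0.1316]
tool_rot: [-3.141, 0.002, -0.001]
contact_force: [-0.6, -0.3, -3.8]
opening: 0.0345
```

```bash
python3 - <<'E'
from h import *
s=robot.observe();print(s["tool_pos"],s["opening"],s["contact_force"])
w=read_camera("wrist");t=read_camera("top")
im=np.hstack([w["img"][100:,:],t["img"][60:380,180:520]])
w["img"]=im;save(w,"w5",k=.85)
E
```

```text
[ 0.61232564 -0.02591872  0.13158561] 0.03446487994984378 [-0.63876456 -0.26638963 -3.8376749 ]
```

View pics/w5.png

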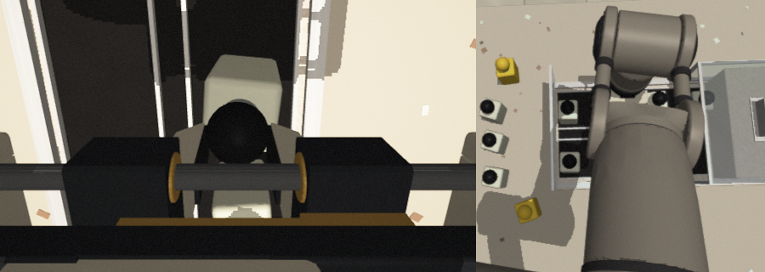

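carry_out:
  translation:
    - [0, 0, 0]
    - [0, 0, 0]
    - [0, 0, 0.01]
    - [0, 0, 0.008]
    - [0, 0, 0.005]
    - [0, 0, 0.003]
    - [0, 0, 0.002]
    - [0, 0, 0]
    - [0, 0, 0]
  turn:
    - [0, 0, 0]
    - [0, 0, 0]
    - [0, 0, 0]
    - [0, 0, 0]
    - [0, 0, 0]
    - [0, 0, 0]
    - [0, 0, 0]
    - [0, 0, 0]
    - [0, 0, 0]
  gripper: [1, 1, 1, 1, 1, 1, 1, 1, 1]
  squeeze: 20

```text
time: 15.75
tool_pos: [0.6147, -0.0258, 0.1066]
tool_rot: [3.141, -0.005, -0.001]
contact_force: [0.5, 1.5, 6.0]
opening: 0.0345
```

```bash
python3 - <<'E'
from h import *
w=read_camera("wrist");save(w,"w6",(150,150,420,420),2)
E
```

View pics/w6.png

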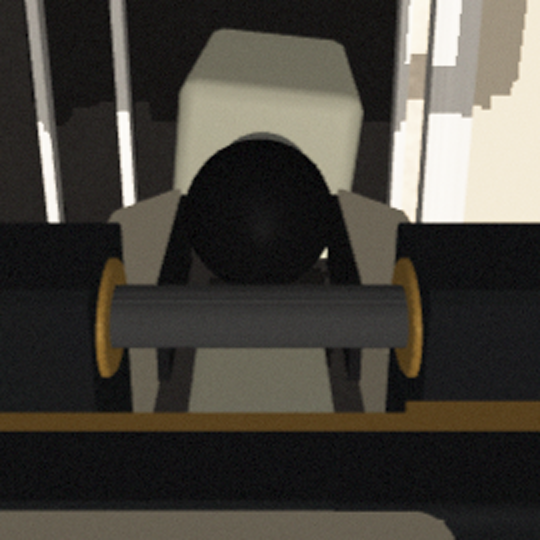

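The bottle rests upright on its foot: the top face shows around the ball and the forces match the first placing. I'm releasing it and heading to the spares.

carry_out:
  translation:
    - [0, 0, -0.001]
    - [0, 0, 0]
    - [0, 0, 0]
    - [0, 0, -0.03]
    - [0, 0, -0.04]
    - [0, 0, -0.04]
    - [0, 0, -0.04]
    - [0, 0, -0.04]
  turn:
    - [0, 0, 0]
    - [0, 0, 0]
    - [0, 0, 0]
    - [0, 0, 0]
    - [0, 0, 0]
    - [0, 0, 0]
    - [0, 0, 0]
    - [0, 0, 0]
  gripper: [-0.3, -0.3, -0.3, -0.3, -0.3, -0.3, -0.3, -0.3]

```text
time: 16.6
tool_pos: [0.6128, -0.0259, 0.2972]
tool_rot: [3.141, 0.0, -0.001]
contact_force: [0.9, -0.1, -0.2]
opening: 0.0598
```

carry_out:
  translation:
    - [-0.028, -0.038, 0]
    - [-0.028, -0.038, 0]
    - [-0.028, -0.038, 0]
    - [-0.028, -0.038, 0]
    - [-0.028, -0.038, 0]
    - [-0.028, -0.038, 0]
    - [0, 0, 0]
  turn:
    - [0, 0, 0]
    - [0, 0, 0]
    - [0, 0, 0]
    - [0, 0, 0]
    - [0, 0, 0]
    - [0, 0, 0]
    - [0, 0, 0]
  gripper: [-0.3, -0.3, -0.3, -0.3, -0.3, -0.3, -0.3]

```text
time: 17.3
tool_pos: [0.4421, 0.2059, 0.296]
tool_rot: [-3.14, 0.001, 0.005]
contact_force: [-0.5, -1.2, 0.1]
opening: 0.06
```

```bash
python3 - <<'E'
from h import *
np.set_printoptions(precision=4,suppress=True)
s=robot.observe();print(s["tool_pos"],s["opening"],s["contact_force"])
w=read_camera("wrist");t=read_camera("top");d=read_camera("side")
for p,n,roi in((w,"W",(0,0,560,260)),(t,"T",(180,120,480,290)),(d,"S",(150,120,480,350))):
  for b in balls(p,.1,roi):
    if n!="W" or b[1][2]>300: print(n,*b)
E
```

```text
[0.4421 0.2059 0.296 ] 0.060010748625583164 [-0.5003 -1.1759  0.0718]
T [339.  175.5] [15, 16, 181] [ 0.6223 -0.0195  0.1   ]
T [289.2 249.5] [16, 16, 188] [0.4692 0.0895 0.1   ]
T [213.  285.9] [14, 9, 62] [0.399  0.2473 0.1   ]
S [404.2 161.3] [42, 29, 360] [ 0.5649 -0.1771  0.1   ]
S [416.9 176.2] [38, 18, 239] [ 0.5265 -0.1871  0.1   ]
S [427.4 197.6] [49, 43, 897] [ 0.4782 -0.1866  0.1   ]
S [272.7 192.6] [10, 8, 45] [0.5955 0.0932 0.1   ]
S [157.2 235.1] [18, 24, 142] [0.5923 0.3291 0.1   ]
S [230.4 251.7] [45, 19, 185] [0.5121 0.2093 0.1   ]
S [295.8 250.8] [15, 14, 69] [0.4698 0.0934 0.1   ]
S [201.4 306. ] [14, 15, 106] [0.4345 0.2918 0.1   ]
```

```bash
cat >> h.py <<'E'
def wb(p,X,thr=45): # refine ball centre (px) near predicted X in wrist image, via dark component
    q=proj(p,X);T=np.array(p["world_from_camera"]);dep=(T[:3,:3].T@(np.array(X)-T[:3,3]))[2];r=p["fx"]*.018/dep
    g=cv2.GaussianBlur(cv2.cvtColor(p["img"],cv2.COLOR_RGB2GRAY),(5,5),0)
    c=cv2.HoughCircles(cv2.resize(g,None,fx=2,fy=2),cv2.HOUGH_GRADIENT,1,20,param1=100,param2=12,minRadius=int(r*1.7),maxRadius=int(r*2.35))
    if c is None: return q,None
    c=c[0]/2;i=np.argmin(np.hypot(*(c[:,:2]-q).T));return q.round(1),c[i].round(1),round(r,1),atz(p,c[i,:2],X[2]).round(4)
E
python3 - <<'E'
from h import *
w=read_camera("wrist")
for X in((.611,.294,.1),(.527,.289,.1),(.436,.2845,.1)): print(wb(w,X))
save(w,"w7")
E
```

```text
(array([447.7,  87.8]), array([449.2,  85.2,  20.6], dtype=float32), np.float64(18.4), array([0.6121, 0.2963, 0.1   ]))
(array([361.3,  93.1]), array([362.8,  95.2,  18.2], dtype=float32), np.float64(18.4), array([0.5285, 0.287 , 0.1   ]))
(array([268.5,  97.9]), array([269.8,  96.8,  18.2], dtype=float32), np.float64(18.3), array([0.4372, 0.2856, 0.1   ]))
```

View pics/w7.png

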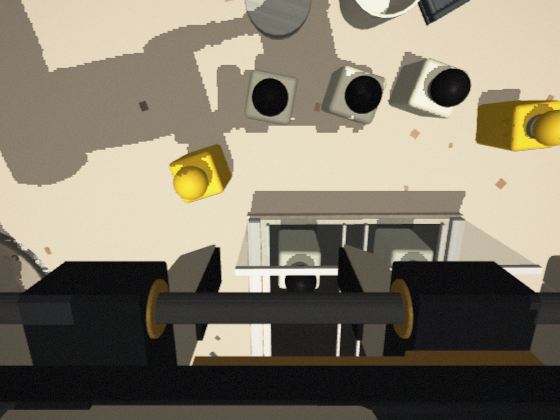

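The three white spares sit at (270,97), (363,95) and (449,87), and the yellow ones are separate. All three cameras agree. First spare: C at (0.437, 0.285).

carry_out:
  translation:
    - [-0.002, -0.039, 0]
    - [-0.003, -0.04, 0]
    - [0, 0, 0.045]
    - [0, 0, 0.045]
    - [0, 0, 0.045]
    - [0, 0, 0.04]
    - [0, 0, 0.025]
    - [0, 0, 0.008]
    - [0, 0, 0]
    - [0, 0, 0]
  turn:
    - [0, 0, 0]
    - [0, 0, 0]
    - [0, 0, 0]
    - [0, 0, 0]
    - [0, 0, 0]
    - [0, 0, 0]
    - [0, 0, 0]
    - [0, 0, 0]
    - [0, 0, 0]
    - [0, 0, 0]
  gripper: [-0.3, -0.3, -0.3, -0.3, -0.3, -0.3, -0.3, -0.3, -0.3, 1]
  squeeze: 30

```text
time: 18.5
tool_pos: [0.4419, 0.2812, 0.0888]
tool_rot: [-3.141, -0.002, -0.002]
contact_force: [0.6, -0.5, 0.4]
opening: 0.0557
```

carry_out:
  translation:
    - [0, 0, 0]
    - [0, 0, 0]
    - [0, 0, 0]
    - [0, 0, -0.02]
    - [0, 0, -0.03]
    - [0, 0, -0.04]
    - [0, 0, -0.04]
    - [0, 0, -0.04]
    - [0, 0, -0.03]
    - [0, 0, 0]
  turn:
    - [0, 0, 0]
    - [0, 0, 0]
    - [0, 0, 0]
    - [0, 0, 0]
    - [0, 0, 0]
    - [0, 0, 0]
    - [0, 0, 0]
    - [0, 0, 0]
    - [0, 0, 0]
    - [0, 0, 0]
  gripper: [1, 1, 1, 1, 1, 1, 1, 1, 1, 1]

```text
time: 19.5
tool_pos: [0.442, 0.2821, 0.292]
tool_rot: [-3.138, -0.008, -0.001]
contact_force: [-0.3, 0.7, -3.6]
opening: 0.0345
```

carry_out:
  translation:
    - [0.002, 0.02, 0]
    - [0.004, 0.03, 0]
    - [0.004, 0.04, 0]
    - [0.004, 0.04, 0]
    - [0.004, 0.04, 0]
    - [0.004, 0.04, 0]
    - [0.004, 0.04, 0]
    - [0.004, 0.04, 0]
    - [0.004, 0.04, 0]
    - [0.004, 0.04, 0]
  turn:
    - [0, 0, 0]
    - [0, 0, 0]
    - [0, 0, 0]
    - [0, 0, 0]
    - [0, 0, 0]
    - [0, 0, 0]
    - [0, 0, 0]
    - [0, 0, 0]
    - [0, 0, 0]
    - [0, 0, 0]
  gripper: [1, 1, 1, 1, 1, 1, 1, 1, 1, 1]

```text
time: 20.5
tool_pos: [0.4772, -0.0901, 0.2858]
tool_rot: [-3.141, 0.003, -0.001]
contact_force: [0.7, 0.4, -3.0]
opening: 0.0344
```

carry_out:
  translation:
    - [0, 0.03, 0]
    - [0, 0.02, 0]
    - [0, 0, 0]
    - [0, 0, 0.03]
    - [0, 0, 0.035]
    - [0, 0, 0.035]
    - [0, 0, 0.035]
    - [0, 0, 0.03]
    - [0, 0, 0]
    - [0, 0, 0]
  turn:
    - [0, 0, 0]
    - [0, 0, 0]
    - [0, 0, 0]
    - [0, 0, 0]
    - [0, 0, 0]
    - [0, 0, 0]
    - [0, 0, 0]
    - [0, 0, 0]
    - [0, 0, 0]
    - [0, 0, 0]
  gripper: [1, 1, 1, 1, 1, 1, 1, 1, 1, 1]

```text
time: 21.5
tool_pos: [0.4778, -0.138, 0.1226]
tool_rot: [-3.141, 0.001, -0.0]
contact_force: [0.7, -0.5, -3.3]
opening: 0.0345
```

carry_out:
  translation:
    - [0, 0, 0.01]
    - [0, 0, 0.006]
    - [0, 0, 0.003]
    - [0, 0, 0.002]
    - [0, 0, 0]
    - [0, 0, 0]
  turn:
    - [0, 0, 0]
    - [0, 0, 0]
    - [0, 0, 0]
    - [0, 0, 0]
    - [0, 0, 0]
    - [0, 0, 0]
  gripper: [1, 1, 1, 1, 1, 1]

```text
time: 22.1
tool_pos: [0.4782, -0.1389, 0.1019]
tool_rot: [3.141, -0.0, -0.001]
contact_force: [0.3, -0.2, -3.3]
opening: 0.0344
```

carry_out:
  translation:
    - [0, 0, 0.002]
    - [0, 0, 0.002]
    - [0, 0, 0]
    - [0, 0, 0]
  turn:
    - [0, 0, 0]
    - [0, 0, 0]
    - [0, 0, 0]
    - [0, 0, 0]
  gripper: [1, 1, 1, 1]

```text
time: 22.5
tool_pos: [0.4788, -0.1394, 0.1005]
tool_rot: [3.14, -0.003, -0.001]
contact_force: [-5.9, 0.7, 19.4]
opening: 0.0347
```

carry_out:
  translation:
    - [0, 0, -0.003]
    - [0, 0, 0]
    - [0, 0, 0]
    - [0, 0, 0]
    - [0, 0, -0.03]
    - [0, 0, -0.04]
    - [0, 0, -0.04]
    - [0, 0, -0.04]
    - [0, 0, -0.04]
    - [0, 0, 0]
  turn:
    - [0, 0, 0]
    - [0, 0, 0]
    - [0, 0, 0]
    - [0, 0, 0]
    - [0, 0, 0]
    - [0, 0, 0]
    - [0, 0, 0]
    - [0, 0, 0]
    - [0, 0, 0]
    - [0, 0, 0]
  gripper: [1, -0.3, -0.3, -0.3, -0.3, -0.3, -0.3, -0.3, -0.3, -0.3]

```text
time: 23.5
tool_pos: [0.4803, -0.1397, 0.2962]
tool_rot: [3.137, -0.01, -0.001]
contact_force: [0.6, 1.0, 0.2]
opening: 0.0597
```

carry_out:
  translation:
    - [0.006, -0.042, 0]
    - [0.006, -0.042, 0]
    - [0.006, -0.042, 0]
    - [0.006, -0.042, 0]
    - [0.006, -0.042, 0]
    - [0.006, -0.042, 0]
    - [0.006, -0.042, 0]
    - [0.003, -0.042, 0]
    - [0, 0, 0]
    - [0, 0, 0]
  turn:
    - [0, 0, 0]
    - [0, 0, 0]
    - [0, 0, 0]
    - [0, 0, 0]
    - [0, 0, 0]
    - [0, 0, 0]
    - [0, 0, 0]
    - [0, 0, 0]
    - [0, 0, 0]
    - [0, 0, 0]
  gripper: [-0.3, -0.3, -0.3, -0.3, -0.3, -0.3, -0.3, -0.3, -0.3, -0.3]

```text
time: 24.5
tool_pos: [0.523, 0.1978, 0.2894]
tool_rot: [3.141, 0.002, 0.001]
contact_force: [0.1, -0.8, -0.9]
opening: 0.0597
```

```bash
python3 - <<'E'
from h import *
np.set_printoptions(precision=4,suppress=True)
s=robot.observe();print(s["tool_pos"],s["opening"],s["contact_force"])
w=read_camera("wrist")
for X in((.612,.295,.1),(.528,.288,.1)): print(wb(w,X))
t=read_camera("top")
for b in balls(t,.112,(180,120,480,290)): print(b)
E
```

```text
[0.523  0.1978 0.2894] 0.0596808580545111 [ 0.11   -0.8111 -0.9017]
(array([372.3,  81.8]), array([372.2,  82.2,  20. ], dtype=float32), np.float64(18.9), array([0.612 , 0.2946, 0.1   ]))
(array([284.1,  89.4]), array([285.8,  89.8,  19.3], dtype=float32), np.float64(18.8), array([0.5296, 0.2877, 0.1   ]))
(array([219.1, 149.4]), [27, 77, 893], array([0.6848, 0.2334, 0.112 ]))
(array([339. , 175.5]), [15, 16, 181], array([ 0.6193, -0.0182,  0.112 ]))
(array([197.1, 194.7]), [18, 17, 75], array([0.5877, 0.2795, 0.112 ]))
(array([192.4, 218.1]), [22, 9, 109], array([0.5385, 0.2888, 0.112 ]))
(array([236.5, 250. ]), [8, 16, 64], array([0.4702, 0.1968, 0.112 ]))
(array([289.3, 249.5]), [16, 16, 183], array([0.4686, 0.0892, 0.112 ]))
(array([206.8, 256.1]), [7, 19, 67], array([0.4593, 0.2578, 0.112 ]))
```

carry_out:
  translation:
    - [0.003, -0.045, 0]
    - [0.003, -0.045, 0]
    - [0, 0, 0.045]
    - [0, 0, 0.045]
    - [0, 0, 0.045]
    - [0, 0, 0.04]
    - [0, 0, 0.02]
    - [0, 0, 0.006]
    - [0, 0, 0]
    - [0, 0, 0]
  turn:
    - [0, 0, 0]
    - [0, 0, 0]
    - [0, 0, 0]
    - [0, 0, 0]
    - [0, 0, 0]
    - [0, 0, 0]
    - [0, 0, 0]
    - [0, 0, 0]
    - [0, 0, 0]
    - [0, 0, 0]
  gripper: [-0.3, -0.3, -0.3, -0.3, -0.3, -0.3, -0.3, -0.3, -0.3, 1]

```text
time: 25.6
tool_pos: [0.5307, 0.2869, 0.0913]
tool_rot: [-3.141, -0.003, -0.002]
contact_force: [-0.5, -0.5, -0.5]
opening: 0.0552
```

carry_out:
  translation:
    - [0, 0, 0]
    - [0, 0, 0]
    - [0, 0, 0]
    - [0, 0, -0.02]
    - [0, 0, -0.03]
    - [0, 0, -0.04]
    - [0, 0, -0.04]
    - [0, 0, -0.04]
    - [0, 0, -0.03]
    - [0, 0, 0]
  turn:
    - [0, 0, 0]
    - [0, 0, 0]
    - [0, 0, 0]
    - [0, 0, 0]
    - [0, 0, 0]
    - [0, 0, 0]
    - [0, 0, 0]
    - [0, 0, 0]
    - [0, 0, 0]
    - [0, 0, 0]
  gripper: [1, 1, 1, 1, 1, 1, 1, 1, 1, 1]

```text
time: 26.6
tool_pos: [0.5309, 0.2878, 0.2943]
tool_rot: [-3.139, -0.008, -0.001]
contact_force: [0.5, 0.7, -4.0]
opening: 0.0348
```

carry_out:
  translation:
    - [-0.003, 0.02, 0]
    - [-0.006, 0.03, 0]
    - [-0.006, 0.04, 0]
    - [-0.006, 0.04, 0]
    - [-0.006, 0.04, 0]
    - [-0.006, 0.04, 0]
    - [-0.006, 0.04, 0]
    - [-0.006, 0.04, 0]
    - [-0.006, 0.04, 0]
    - [0, 0.02, 0]
  turn:
    - [0, 0, 0]
    - [0, 0, 0]
    - [0, 0, 0]
    - [0, 0, 0]
    - [0, 0, 0]
    - [0, 0, 0]
    - [0, 0, 0]
    - [0, 0, 0]
    - [0, 0, 0]
    - [0, 0, 0]
  gripper: [1, 1, 1, 1, 1, 1, 1, 1, 1, 1]

```text
time: 27.6
tool_pos: [0.4764, -0.0655, 0.2877]
tool_rot: [3.141, 0.004, -0.003]
contact_force: [0.3, 0.4, -4.1]
opening: 0.0341
```

carry_out:
  translation:
    - [0, 0, 0]
    - [0, 0, 0]
    - [0, 0, 0.03]
    - [0, 0, 0.035]
    - [0, 0, 0.035]
    - [0, 0, 0.035]
    - [0, 0, 0.03]
    - [0, 0, 0.01]
    - [0, 0, 0]
    - [0, 0, 0]
  turn:
    - [0, 0, 0]
    - [0, 0, 0]
    - [0, 0, 0]
    - [0, 0, 0]
    - [0, 0, 0]
    - [0, 0, 0]
    - [0, 0, 0]
    - [0, 0, 0]
    - [0, 0, 0]
    - [0, 0, 0]
  gripper: [1, 1, 1, 1, 1, 1, 1, 1, 1, 1]

```text
time: 28.6
tool_pos: [0.479, -0.0625, 0.1157]
tool_rot: [3.141, -0.002, -0.0]
contact_force: [0.9, 0.3, -3.3]
opening: 0.0346
```

carry_out:
  translation:
    - [0, 0, 0.006]
    - [0, 0, 0.004]
    - [0, 0, 0.002]
    - [0, 0, 0.001]
    - [0, 0, 0]
    - [0, 0, 0]
  turn:
    - [0, 0, 0]
    - [0, 0, 0]
    - [0, 0, 0]
    - [0, 0, 0]
    - [0, 0, 0]
    - [0, 0, 0]
  gripper: [1, 1, 1, 1, 1, 1]

```text
time: 29.2
tool_pos: [0.4783, -0.063, 0.1027]
tool_rot: [3.141, -0.001, -0.001]
contact_force: [-3.4, -0.7, 6.2]
opening: 0.0343
```

On the floor (+6 N). I'm releasing it and going for the last spare, A.

carry_out:
  translation:
    - [0, 0, -0.001]
    - [0, 0, 0]
    - [0, 0, 0]
    - [0, 0, 0]
    - [0, 0, -0.03]
    - [0, 0, -0.04]
    - [0, 0, -0.04]
    - [0, 0, -0.04]
    - [0, 0, -0.04]
    - [0, 0, 0]
  turn:
    - [0, 0, 0]
    - [0, 0, 0]
    - [0, 0, 0]
    - [0, 0, 0]
    - [0, 0, 0]
    - [0, 0, 0]
    - [0, 0, 0]
    - [0, 0, 0]
    - [0, 0, 0]
    - [0, 0, 0]
  gripper: [1, -0.3, -0.3, -0.3, -0.3, -0.3, -0.3, -0.3, -0.3, -0.3]

```text
time: 30.2
tool_pos: [0.4805, -0.0634, 0.2983]
tool_rot: [3.138, -0.011, -0.001]
contact_force: [0.3, -0.2, 0.3]
opening: 0.0598
```

carry_out:
  translation:
    - [0.02, -0.04, 0]
    - [0.02, -0.04, 0]
    - [0.02, -0.04, 0]
    - [0.02, -0.04, 0]
    - [0.02, -0.04, 0]
    - [0.02, -0.04, 0]
    - [0.01, -0.03, 0]
    - [0, 0, 0]
    - [0, 0, 0]
  turn:
    - [0, 0, 0]
    - [0, 0, 0]
    - [0, 0, 0]
    - [0, 0, 0]
    - [0, 0, 0]
    - [0, 0, 0]
    - [0, 0, 0]
    - [0, 0, 0]
    - [0, 0, 0]
  gripper: [-0.3, -0.3, -0.3, -0.3, -0.3, -0.3, -0.3, -0.3, -0.3]

```text
time: 31.1
tool_pos: [0.6081, 0.2074, 0.2913]
tool_rot: [3.141, 0.002, 0.0]
contact_force: [-0.3, -1.1, -0.5]
opening: 0.0597
```

```bash
python3 - <<'E'
from h import *
np.set_printoptions(precision=4,suppress=True)
s=robot.observe();print(s["tool_pos"],s["opening"],s["contact_force"])
w=read_camera("wrist")
for X in((.612,.295,.1),): print(wb(w,X))
E
```

```text
[0.6081 0.2074 0.2913] 0.05965283950651238 [-0.2814 -1.1347 -0.5024]
(array([282.9,  92.2]), array([283.8,  93.2,  18.8], dtype=float32), np.float64(18.6), array([0.6129, 0.2941, 0.1   ]))
```

carry_out:
  translation:
    - [0.002, -0.044, 0]
    - [0.002, -0.043, 0]
    - [0, 0, 0.045]
    - [0, 0, 0.045]
    - [0, 0, 0.045]
    - [0, 0, 0.04]
    - [0, 0, 0.022]
    - [0, 0, 0.006]
    - [0, 0, 0]
    - [0, 0, 0]
  turn:
    - [0, 0, 0]
    - [0, 0, 0]
    - [0, 0, 0]
    - [0, 0, 0]
    - [0, 0, 0]
    - [0, 0, 0]
    - [0, 0, 0]
    - [0, 0, 0]
    - [0, 0, 0]
    - [0, 0, 0]
  gripper: [-0.3, -0.3, -0.3, -0.3, -0.3, -0.3, -0.3, -0.3, -0.3, 1]

```text
time: 32.15
tool_pos: [0.6137, 0.2937, 0.0918]
tool_rot: [-3.141, -0.003, -0.002]
contact_force: [0.0, 0.9, 0.4]
opening: 0.0554
```

carry_out:
  translation:
    - [0, 0, 0]
    - [0, 0, 0]
    - [0, 0, 0]
    - [0, 0, -0.02]
    - [0, 0, -0.03]
    - [0, 0, -0.04]
    - [0, 0, -0.04]
    - [0, 0, -0.04]
    - [0, 0, -0.03]
    - [0, 0, 0]
  turn:
    - [0, 0, 0]
    - [0, 0, 0]
    - [0, 0, 0]
    - [0, 0, 0]
    - [0, 0, 0]
    - [0, 0, 0]
    - [0, 0, 0]
    - [0, 0, 0]
    - [0, 0, 0]
    - [0, 0, 0]
  gripper: [1, 1, 1, 1, 1, 1, 1, 1, 1, 1]

```text
time: 33.15
tool_pos: [0.6138, 0.2947, 0.295]
tool_rot: [-3.139, -0.009, -0.001]
contact_force: [0.4, 1.2, -3.4]
opening: 0.0343
```

carry_out:
  translation:
    - [-0.01, 0.02, 0]
    - [-0.014, 0.03, 0]
    - [-0.019, 0.04, 0]
    - [-0.019, 0.04, 0]
    - [-0.019, 0.04, 0]
    - [-0.019, 0.04, 0]
    - [-0.019, 0.04, 0]
    - [-0.015, 0.031, 0]
    - [0, 0, 0]
    - [0, 0, 0]
  turn:
    - [0, 0, 0]
    - [0, 0, 0]
    - [0, 0, 0]
    - [0, 0, 0]
    - [0, 0, 0]
    - [0, 0, 0]
    - [0, 0, 0]
    - [0, 0, 0]
    - [0, 0, 0]
    - [0, 0, 0]
  gripper: [1, 1, 1, 1, 1, 1, 1, 1, 1, 1]

```text
time: 34.15
tool_pos: [0.4774, 0.0129, 0.2884]
tool_rot: [-3.141, 0.002, -0.003]
contact_force: [-0.6, 1.2, -3.0]
opening: 0.035
```

carry_out:
  translation:
    - [0, 0, 0]
    - [0, 0, 0.03]
    - [0, 0, 0.035]
    - [0, 0, 0.035]
    - [0, 0, 0.035]
    - [0, 0, 0.03]
    - [0, 0, 0.01]
    - [0, 0, 0]
    - [0, 0, 0]
  turn:
    - [0, 0, 0]
    - [0, 0, 0]
    - [0, 0, 0]
    - [0, 0, 0]
    - [0, 0, 0]
    - [0, 0, 0]
    - [0, 0, 0]
    - [0, 0, 0]
    - [0, 0, 0]
  gripper: [1, 1, 1, 1, 1, 1, 1, 1, 1]

```text
time: 35.05
tool_pos: [0.4792, 0.0135, 0.1156]
tool_rot: [3.141, -0.002, -0.0]
contact_force: [-0.3, 0.3, -3.0]
opening: 0.0344
```

carry_out:
  translation:
    - [0, 0, 0.006]
    - [0, 0, 0.004]
    - [0, 0, 0.002]
    - [0, 0, 0]
    - [0, 0, 0]
  turn:
    - [0, 0, 0]
    - [0, 0, 0]
    - [0, 0, 0]
    - [0, 0, 0]
    - [0, 0, 0]
  gripper: [1, 1, 1, 1, 1]

```text
time: 35.55
tool_pos: [0.4784, 0.0131, 0.1031]
tool_rot: [3.141, -0.001, -0.001]
contact_force: [-1.0, -0.1, 1.0]
opening: 0.0342
```

carry_out:
  translation:
    - [0, 0, 0]
    - [0, 0, 0]
    - [0, 0, 0]
    - [0, 0, 0]
    - [0, 0, -0.03]
    - [0, 0, -0.04]
    - [0, 0, -0.04]
    - [0, 0, -0.04]
    - [0, 0, -0.04]
    - [0, 0, 0]
  turn:
    - [0, 0, 0]
    - [0, 0, 0]
    - [0, 0, 0]
    - [0, 0, 0]
    - [0, 0, 0]
    - [0, 0, 0]
    - [0, 0, 0]
    - [0, 0, 0]
    - [0, 0, 0]
    - [0, 0, 0]
  gripper: [-0.3, -0.3, -0.3, -0.3, -0.3, -0.3, -0.3, -0.3, -0.3, -0.3]

```text
time: 36.55
tool_pos: [0.4805, 0.013, 0.2982]
tool_rot: [3.14, -0.011, -0.001]
contact_force: [0.9, 0.1, -0.4]
opening: 0.0595
```

carry_out:
  translation:
    - [0.008, 0.039, 0]
    - [0.008, 0.039, 0]
    - [0.008, 0.039, 0]
    - [0.008, 0.039, 0]
    - [0.008, 0.039, 0]
    - [0.008, 0.039, 0]
    - [0.008, 0.039, 0]
    - [0.008, 0.039, 0]
    - [0.008, 0.038, 0]
    - [0, 0, 0]
  turn:
    - [0, 0, 0]
    - [0, 0, 0]
    - [0, 0, 0]
    - [0, 0, 0]
    - [0, 0, 0]
    - [0, 0, 0]
    - [0, 0, 0]
    - [0, 0, 0]
    - [0, 0, 0]
    - [0, 0, 0]
  gripper: [-0.3, -0.3, -0.3, -0.3, -0.3, -0.3, -0.3, -0.3, -0.3, -0.3]

```text
time: 37.55
tool_pos: [0.5493, -0.3412, 0.2897]
tool_rot: [-3.141, 0.003, -0.005]
contact_force: [-0.3, 0.7, -1.6]
opening: 0.0598
```

carry_out:
  translation:
    - [0, 0, 0]
    - [0, 0, 0]
    - [0, 0, 0]
    - [0, 0, 0]
    - [0, 0, 0]
    - [0, 0, 0]
    - [0, 0, 0]
    - [0, 0, 0]
    - [0, 0, 0]
    - [0, 0, 0]
  turn:
    - [0, 0, 0.147]
    - [0, 0, 0.147]
    - [0, 0, 0.147]
    - [0, 0, 0.147]
    - [0, 0, 0.147]
    - [0, 0, 0.147]
    - [0, 0, 0.147]
    - [0, 0, 0.147]
    - [0, 0, 0.147]
    - [0, 0, 0.147]
  gripper: [-1, -1, -1, -1, -1, -1, -1, -1, -1, -1]

```text
time: 38.55
tool_pos: [0.5498, -0.3359, 0.2918]
tool_rot: [3.141, 0.001, -1.477]
contact_force: [-0.6, 0.2, 0.2]
opening: 0.092
```

```bash
python3 - <<'E'
from h import *
np.set_printoptions(precision=4,suppress=True)
s=robot.observe();print(s["tool_pos"],s["tool_rot"],s["opening"],s["contact_force"])
t=read_camera("top")
for b in balls(t,.112,(180,120,480,290)): print(b)
save(t,"top8",(140,100,500,300),2.2)
d=read_camera("side");save(d,"side8",k=1.3)
w=read_camera("wrist");print([(p["score"],atz(w,p["pixel"],.18)) for p in nets.tip_of(w,"pull")])
E
```

```text
[ 0.5498 -0.3359  0.2918] [ 3.1407  0.0011 -1.4765] 0.09199868664603715 [-0.5891  0.1742  0.1859]
(array([339.1, 175.4]), [15, 16, 185], array([ 0.6194, -0.0183,  0.112 ]))
(array([327.8, 244.5]), [16, 16, 190], array([0.4766, 0.0109, 0.112 ]))
(array([365.1, 244.2]), [17, 16, 206], array([ 0.4755, -0.064 ,  0.112 ]))
(array([289.3, 249.5]), [16, 16, 192], array([0.4685, 0.0891, 0.112 ]))
[(0.91, array([ 0.5515, -0.3371,  0.18  ]))]
```

View pics/top8.png

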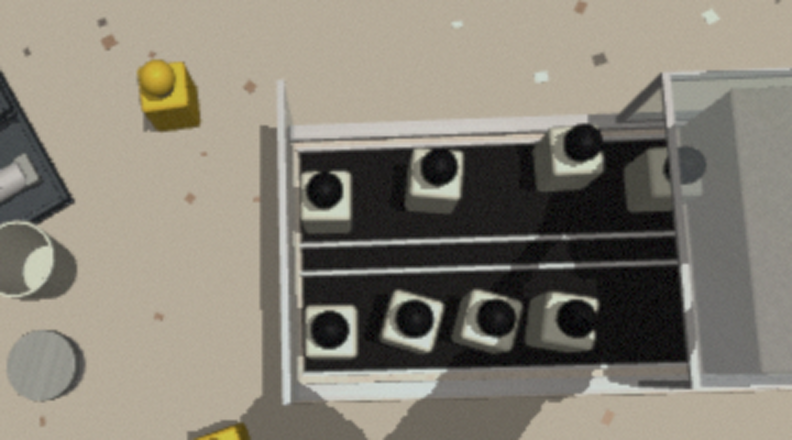

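Eight bottles stand. The first one I placed, far lane right, now shows its ball at crop (582,143), about 25 mm beyond where I left it. It was evidently knocked aside, towards the far rail, so I'm measuring it closely.

```bash
python3 - <<'E'
from h import *
np.set_printoptions(precision=4,suppress=True)
t=read_camera("top");d=read_camera("side")
F=lambda a,b:np.array([140+a/2.2,100+b/2.2])
print("ball .112",atz(t,F(582,143),.112),"C",atz(t,F(575,319),.112))
for n,p in(("t",t),("s",d)):
  for r in nets.tip_of(p,"bottle1"): 
    X=atz(p,r["pixel"],.012)
    if -.3<X[1]<.12 and .44<X[0]<.68: print(n,r["pixel"],round(r["score"],2),X)
a=cv2.resize(t["img"][140:215,350:470],None,fx=5,fy=5,interpolation=cv2.INTER_CUBIC)
q=proj(d,(.63,-.15,.06)).astype(int);print(q)
b=cv2.resize(d["img"][max(q[1]-40,0):q[1]+40,q[0]-60:q[0]+60],None,fx=5,fy=5,interpolation=cv2.INTER_CUBIC)
# overlay vertical axis of upright bottle with the ball there
B=atz(t,F(582,143),.112)
for z,c in((.112,(255,0,0)),(.090,(0,255,0)),(.012,(0,0,255))):
  p=(proj(t,(B[0],B[1],z))-[350,140])*5;cv2.circle(a,tuple(int(v) for v in p),4,c,-1)
  p=(proj(d,(B[0],B[1],z))-[q[0]-60,max(q[1]-40,0)])*5;cv2.circle(b,tuple(int(v) for v in p),4,c,-1)
h=min(len(a),len(b));o=np.vstack([a,b]);o=cv2.resize(o,None,fx=.75,fy=.75)
cv2.imwrite("pics/k.png",o[...,::-1])
E
```

```text
ball .112 [ 0.6371 -0.1543  0.112 ] C [ 0.472 -0.136  0.112]
t [386.6, 248.2] 0.93 [ 0.4716 -0.129   0.012 ]
t [335.2, 190.9] 0.83 [ 0.6076 -0.019   0.012 ]
t [289.0, 251.2] 0.79 [0.4702 0.0923 0.012 ]
t [388.8, 176.8] 0.68 [ 0.6373 -0.1449  0.012 ]
t [325.4, 245.4] 0.66 [0.4814 0.0088 0.012 ]
t [358.3, 248.0] 0.59 [ 0.4736 -0.0654  0.012 ]
t [434.7, 179.8] 0.55 [ 0.6267 -0.2496  0.012 ]
t [362.6, 215.9] 0.47 [ 0.5469 -0.0792  0.012 ]
s [298.1, 259.7] 0.91 [0.4707 0.0857 0.012 ]
s [362.5, 230.1] 0.89 [ 0.4818 -0.0636  0.012 ]
s [272.5, 209.0] 0.81 [0.5925 0.0964 0.012 ]
s [314.2, 176.9] 0.78 [ 0.6294 -0.0138  0.012 ]
s [396.7, 222.8] 0.68 [ 0.4709 -0.1374  0.012 ]
s [371.6, 153.9] 0.58 [ 0.6353 -0.1527  0.012 ]
s [412.1, 147.2] 0.58 [ 0.6184 -0.2434  0.012 ]
s [329.8, 243.8] 0.57 [0.4788 0.0119 0.012 ]
s [345.5, 173.8] 0.43 [ 0.612  -0.0802  0.012 ]
[375 146]
```

View pics/k.png

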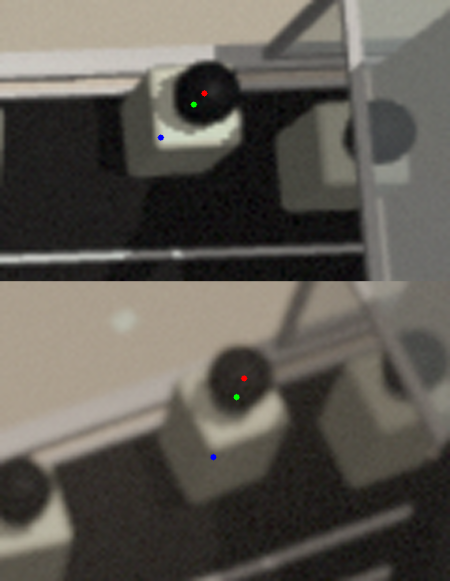

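Both views put the red, green and blue axis marks on ball, top face and foot, so it stands upright. It is about 23 mm off the lane's midline, within the 34 mm limit. Now I'm closing the cover.

carry_out:
  translation:
    - [0, 0, 0]
    - [0, 0, 0.04]
    - [0, 0, 0.04]
    - [0, 0, 0.035]
    - [0, 0, 0.011]
    - [0, 0, 0]
    - [0, 0, 0]
    - [0, 0, 0]
    - [0, 0, 0]
    - [0, 0, 0]
  turn:
    - [0, 0, 0.094]
    - [0, 0, 0]
    - [0, 0, 0]
    - [0, 0, 0]
    - [0, 0, 0]
    - [0, 0, 0]
    - [0, 0, 0]
    - [0, 0, 0]
    - [0, 0, 0]
    - [0, 0, 0]
  gripper: [-1, -1, -1, -1, -1, 1, 1, 1, 1, 1]
  squeeze: 30

```text
time: 39.95
tool_pos: [0.5502, -0.3371, 0.1679]
tool_rot: [-3.14, -0.001, -1.565]
contact_force: [0.6, -0.3, 0.3]
opening: 0.0566
```

carry_out:
  translation:
    - [0, 0, 0]
    - [0, 0, 0]
    - [0, 0, 0]
    - [0, 0, 0]
  turn:
    - [0, 0, 0]
    - [0, 0, 0]
    - [0, 0, 0]
    - [0, 0, 0]
  gripper: [1, 1, 1, 1]

```text
time: 40.35
tool_pos: [0.5498, -0.3369, 0.1667]
tool_rot: [3.142, -0.0, -1.565]
contact_force: [0.7, -0.2, 0.7]
opening: 0.0243
```

carry_out:
  translation:
    - [0, 0, 0]
    - [0, 0, 0]
    - [0, 0, 0]
    - [-0.01, 0, 0]
    - [-0.02, 0, 0]
    - [-0.025, 0, 0]
    - [-0.025, 0, 0]
    - [-0.025, 0, 0]
    - [-0.025, 0, 0]
    - [-0.025, 0, 0]
  turn:
    - [0, 0, 0]
    - [0, 0, 0]
    - [0, 0, 0]
    - [0, 0, 0]
    - [0, 0, 0]
    - [0, 0, 0]
    - [0, 0, 0]
    - [0, 0, 0]
    - [0, 0, 0]
    - [0, 0, 0]
  gripper: [1, 1, 1, 1, 1, 1, 1, 1, 1, 1]

```text
time: 41.35
tool_pos: [0.5491, -0.1811, 0.1667]
tool_rot: [-3.141, -0.001, -1.565]
contact_force: [3.5, -3.5, -3.4]
opening: 0.0098
```

carry_out:
  translation:
    - [-0.025, 0, 0]
    - [-0.025, 0, 0]
    - [-0.025, 0, 0]
    - [-0.025, 0, 0]
    - [-0.025, 0, 0]
    - [-0.025, 0, 0]
    - [-0.015, 0, 0]
    - [-0.005, 0, 0]
    - [0, 0, 0]
  turn:
    - [0, 0, 0]
    - [0, 0, 0]
    - [0, 0, 0]
    - [0, 0, 0]
    - [0, 0, 0]
    - [0, 0, 0]
    - [0, 0, 0]
    - [0, 0, 0]
    - [0, 0, 0]
  gripper: [1, 1, 1, 1, 1, 1, 1, 1, 1]

```text
time: 42.25
tool_pos: [0.5482, -0.011, 0.1667]
tool_rot: [-3.141, 0.001, -1.564]
contact_force: [4.4, 2.0, -3.0]
opening: 0.0098
```

carry_out:
  translation:
    - [-0.006, 0, 0]
    - [-0.005, 0, 0]
    - [-0.004, 0, 0]
    - [-0.003, 0, 0]
    - [0, 0, 0]
    - [0, 0, 0]
  turn:
    - [0, 0, 0]
    - [0, 0, 0]
    - [0, 0, 0]
    - [0, 0, 0]
    - [0, 0, 0]
    - [0, 0, 0]
  gripper: [1, 1, 1, 1, 1, 1]

```text
time: 42.85
tool_pos: [0.5481, 0.0034, 0.1667]
tool_rot: [-3.141, -0.004, -1.566]
contact_force: [4.4, -12.3, -4.8]
opening: 0.0099
```

carry_out:
  translation:
    - [0.003, 0, 0]
    - [0, 0, 0]
    - [0, 0, 0]
    - [0, 0, 0]
    - [0, 0, -0.03]
    - [0, 0, -0.04]
    - [0, 0, -0.04]
    - [0, 0, 0]
  turn:
    - [0, 0, 0]
    - [0, 0, 0]
    - [0, 0, 0]
    - [0, 0, 0]
    - [0, 0, 0]
    - [0, 0, 0]
    - [0, 0, 0]
    - [0, 0, 0]
  gripper: [1, -0.5, -0.5, -0.5, -0.5, -0.5, -0.5, -0.5]

```text
time: 43.65
tool_pos: [0.55, 0.0032, 0.2828]
tool_rot: [-3.131, -0.002, -1.565]
contact_force: [0.6, -0.6, -0.6]
opening: 0.0611
```

carry_out:
  translation:
    - [0.04, 0.02, 0]
    - [0.04, 0.02, 0]
    - [0.04, 0.02, 0]
    - [0.04, 0.02, 0]
    - [0.04, 0.02, 0]
    - [0.04, 0.02, 0]
    - [0.04, 0.02, 0]
    - [0.04, 0.02, 0]
    - [0.04, 0.02, 0]
    - [0, 0, 0]
  turn:
    - [0, 0, 0]
    - [0, 0, 0]
    - [0, 0, 0]
    - [0, 0, 0]
    - [0, 0, 0]
    - [0, 0, 0]
    - [0, 0, 0]
    - [0, 0, 0]
    - [0, 0, 0]
    - [0, 0, 0]
  gripper: [-0.5, -0.5, -0.5, -0.5, -0.5, -0.5, -0.5, -0.5, -0.5, -0.5]

```text
time: 44.65
tool_pos: [0.3674, -0.3616, 0.2759]
tool_rot: [3.14, -0.001, -1.57]
contact_force: [-0.2, -0.1, 0.5]
opening: 0.0684
```

```bash
python3 - <<'E'
from h import *
np.set_printoptions(precision=4,suppress=True)
s=robot.observe();print(s["tool_pos"],s["contact_force"])
t=read_camera("top");d=read_camera("side")
a=[r for r in nets.tip_of(t,"pull")];b=[r for r in nets.tip_of(d,"pull")]
print([(r["pixel"],r["score"],atz(t,r["pixel"],.18)) for r in a],[(r["pixel"],atz(d,r["pixel"],.18)) for r in b])
save(t,"top9",(140,100,500,300),2.2)
E
```

```text
[ 0.3674 -0.3616  0.2759] [-0.1568 -0.1253  0.4572]
[([332.1, 203.1], 0.57, array([0.5495, 0.005 , 0.18  ]))] [([325.0, 183.8], array([0.549 , 0.0081, 0.18  ]))]
```

View pics/top9.png

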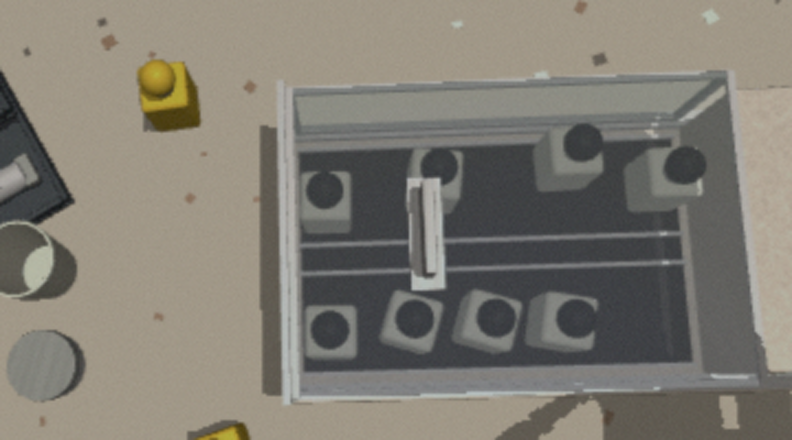

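The cover is shut: pane and cover edges meet at crop x≈285-292, with the fin at (426,230). Eight bottles stand, unchanged, and the tin and cup are in place. I'm handing in.

```bash
python3 -c "
from h import *
print(robot.observe()['time'],robot.hand_in())"
```

```text
the job is handed in; nothing more can be done
44.85 None
```

I slid the cover open to its stop and stood the two fallen bottles up in the far lane. The three white spares went into the near lane, and I slid the cover shut again. I handed in at 44.9 s; the hand-in gives no verdict.

**Last checks:**
- **Bottles:** the final top view shows all eight present standing, four in each lane.
- **Cover:** the pull was at y ≈ +0.003 m when the cover met its shut stop, 0.340 m from where it met the open stop. That is the full travel.
- **Robot:** it is clear of everything.
- **Tin and cup:** they look unmoved by eye. I left both yellow look-alikes alone.

**What was off:**
- **Knocked bottle:** after I placed it, the right-hand righted bottle in the far lane was found about 25 mm aside, towards the far rail. Two views put it upright, about 23 mm off the lane's midline against the 34 mm limit, so I left it there.
- **Ball positions:** the top and side cameras disagreed by 4 to 6 mm.
- **Hard set-down:** one spare was set down with about 19 N before I eased off.

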